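# Press clock-plate bushes home in the locking press and rack the plates

### The arm

A 7-joint arm with a two-finger parallel gripper is mounted at the origin on a cart in front of the work surface, level with it; the furniture and walls round the work are solid. World frame = base frame: x ahead of the robot, y to its left, z up, the work surface at z = 0. Lengths are in m, angles in rad, forces in N, time in s.
With the tool pointing down it reaches from about 0.35 to 0.9 m from the base axis. Payload 8.1 kg.
Tool frame: the origin (TCP) lies on the centre line of the jaws, within the pads' length; the fingertips stand 17 mm ahead of it and the grasp point (between the pads) lies 2 mm behind it; z points along the fingers, y is the direction in which the jaws open and shut (so a half turn about z gives the same grasp; the last joint's range is limited). The gripper opens to 92 mm and grips with 3 to 60 N. Pads are 19 mm wide; open, the fingers measure 130 mm over their backs; the gripper's body (75 mm by 190 mm) begins 47 mm behind the grasp point.
Start: joints at [1.227, 0.434, 0.025, 1.573, -0.012, 1.134, -0.075], TCP at [0.149, -0.607, 0.244] pointing down, gripper open.
Joint ranges: [-2.62, 2.62], [-0.44, 2.09], [-1.27, 1.32], [0.08, 2.57], [-1.32, 4.46], [0.12, 2], [-2.74, 2.74]. Speed limits (rad/s): [2.22, 2.22, 3.01, 3.01, 3.14, 3.14, 3.14].

### API

Orientations are given as a rotation vector (axis times angle).
In Python, from cell import arm, imaging, job gives the robot as it stands.
- The arm moves only by the tool jog_arm, never from a script. Its argument "moves" is a list of rows, each an object with "fingers": the closure, from -1 (fully open) to 1 (shut); "xyz": the shift along the tool's x, y, z in cm, a list of three; "angular": the turn, a rotation vector about the tool's x, y, z in rad, a list of three. In form: [{"fingers": fingers, "xyz": [dx, dy, dz], "angular": [ax, ay, az]}, ...]. A call has 1 to 12 rows; each row is the pose to reach, as a shift and turn from the pose commanded when the call began, along the tool's axes at that moment; what a row does not reach only later rows make up. A row lasts 1/8 s, in which the tool goes at most 62.5 mm and 10.7 degrees, less where a joint would pass 70% of its speed; a pose out of reach is approached as far as the arm can. A call with a gripper value outside its range is refused whole. The fingers move at their own pace and stop on an object; "grip_force" is the grip in N (left out, the last holds). Time passes only in rows, so rows that repeat a pose let the fingers close. It gives the time, the measured TCP pose, the force and the opening at its end, in the units of the state.
- arm.observe(): the state, without advancing time (a new reading comes with each control period).
- imaging.get_image(name): name is "side" or "top" or "wrist"; returns the picture (420x560x3 uint8, red, green, blue); there is no depth.
- imaging.camera_params(name): a dict with "fx", "fy", "cx", "cy" (pixels), "rvec" (rotation vector, rad) and "tvec" (3), from world to camera coordinates, as OpenCV has them; the wrist camera has in their place "hand_eye" (4x4, takes a point from camera to tool coordinates, whose origin is the TCP and whose axes are the flange's). Camera axes: x right, y down, z forward; pixel columns grow to the right and rows downward; lengths in m; the calibration is good to about 2 mm. A picture is of the moment at which its call begins: read the wrist's pose just before it. camera_params takes no time and is no camera call.
- job.sign_off(): hands the job in, once; it reports no verdict.
The state is a dict: "clock": time; "joints": joint angles; "dq": joint speeds; "joint_efforts": joint torques, N m; "position": TCP position; "ee_rot": TCP orientation; "force": force on the tool from outside, world axes, zero at the start; "ft_torque": the same for the moment, N m; "width": opening from 0.0 (shut) to 1.0 (fully open).
Only numpy, scipy, OpenCV 4.12 (cv2) and the standard library are available. Lean on these libraries where they do the work, as an engineer would, in place of code of your own. Each camera call takes 0.05 s, during which the arm holds its last target. There are 200 camera calls.

### The job

Each brass clock plate on the bench has one bush standing proud: press every bush flush in the locking press, laying the plate on the anvil with its bush up under the pad, pushing the handle down over centre until it stays locked by itself, then freeing the plate by flicking the release lever at the handle's end rather than prising the handle up. Lean each finished plate in the wooden rack, a short edge standing behind the front strip, its back on the rail and its bush face outward, the plates side by side. Press the bushes nowhere but under the pad, leave the press open, and leave the loupe, the black pot and the small tin where they are.

Things in the scene. Friction and masses are not known exactly. Their poses are not given: they have to be found in the camera images.
- press: Locking press fixed to the bench, base 222 x 60 mm. Origin on the bench under the jaw pivot; x runs along it from the jaw (-x end) to the handle (+x end), y to its left, z up. A plate lies across the press: bush under the pad, other end overhanging the anvil table by 46 mm towards +y. Open, the pad hangs 30 mm above the anvil: slide plates in from +y.
- anvil (a point): Point on the flat anvil table (top 50 mm above the bench) straight under the pad: press frame x -70, y 0. The table spans x -92 to -32, y -34 to +62 mm. Pins 4 mm high stand behind (x -37) and beyond (y -28) a well laid plate, 3 mm clear of it. The pad is a disc of 22 mm diameter; the bush's centre belongs here within about 4 mm.
- handle (a joint): Angle of the long handle, rad: 0 = shut, past centre, on its stop (handle rises 0.2 rad from its hinge towards press +x); 1.2 = open, end nearly upright, held by its spring. Push it down from above and the jaw side, about 6 N at the grip. Centre is at 0.14; beyond, it stays shut by itself, but only with a plate under the pad. Let go above about 0.08 it springs open.
- handle_pivot (a point): Axis of the handle's hinge (parallel to the press's y), press frame x 24, z 31 mm.
- handle_grip (a point): Middle of the handle's top face, 100 mm from the hinge axis and 7 mm above the line through it. The handle is a steel channel 20 mm wide and 14 mm thick that ends 124 mm from the axis.
- release (a joint): Angle of the release lever against the handle, rad: 0 at rest (light spring), at most 0.6, tab pushed down. Its nose bears on the frame: pushed down some 0.35 rad on a shut press (about 3 N, 10 mm at the tab) it lifts the handle back over centre; the handle springs right open once the tab is let go.
- release_tab (a point): Top of the release lever's flat tab, 28 mm long and 22 mm wide, sticking out past the handle's end, its centre 141 mm from the hinge axis. On the shut press it is 56 mm above the bench and goes down at most 20 mm when flicked.
- pad (a joint): Travel of the sprung pad in the jaw, m: 0 unloaded, about 0.002 when the press is locked on a plate.
- plate1: Loose brass clock plate 130 x 54 x 6 mm, 0.28 kg, lying flat, pierced with round holes. Origin: centre of its underside; x along its length towards the end with the bush, z out of the face the bush stands up from. May be absent.
- bush1 (a joint): How far the bush of plate1 has been pressed in, m: 0 = stands 3 mm proud of the plate, 0.003 = flush. Tight: about 10 N to move it.
- bush1_top (a point): Centre of the top of the bronze bush (13 mm diameter) of plate1, on the plate's centre line 43 mm from its middle, 22 mm from its end.
- plate2: Loose brass clock plate 130 x 54 x 6 mm, 0.28 kg, lying flat, pierced with round holes. Origin: centre of its underside; x along its length towards the end with the bush, z out of the face the bush stands up from. May be absent.
- bush2 (a joint): How far the bush of plate2 has been pressed in, m: 0 = stands 3 mm proud of the plate, 0.003 = flush. Tight: about 10 N to move it.
- bush2_top (a point): Centre of the top of the bronze bush (13 mm diameter) of plate2, on the plate's centre line 43 mm from its middle, 22 mm from its end.
- plate3: Loose brass clock plate 130 x 54 x 6 mm, 0.28 kg, lying flat, pierced with round holes. Origin: centre of its underside; x along its length towards the end with the bush, z out of the face the bush stands up from. May be absent.
- bush3 (a joint): How far the bush of plate3 has been pressed in, m: 0 = stands 3 mm proud of the plate, 0.003 = flush. Tight: about 10 N to move it.
- bush3_top (a point): Centre of the top of the bronze bush (13 mm diameter) of plate3, on the plate's centre line 43 mm from its middle, 22 mm from its end.
- rack: Wooden rack fixed to the bench, 108 (x) x 290 (y) mm. Origin: underside centre; x away from its front, y left, z up. Board 10 mm thick; front strip 10 mm above it, inner face at x -42 mm; round rail, 12 mm diameter, along y at x +28, z +52 mm; end posts at y -139, +139, 53 mm high. A plate set behind the strip and on the rail leans at 37 degrees, underside centre at x +14, z +49.
- loupe_b: Black eye loupe, 45 mm wide, 35 mm high, a bystander; origin under its centre.
- pot: Black screw-top pot, 41 mm wide, 44 mm high, a bystander; origin under its centre.
- tin: Small lidded tin, 35 mm wide, 16 mm high, a bystander; origin under its centre.

How it is judged:
On the way, in this order (a step that is already met when the one before it is completed fails the run):
1. the press is locked over centre on a plate, its bush flush, and holds by itself with no finger on it (value of joint handle below 0.05 rad and value of joint pad above 0.001 m and ((value of joint bush1 above 0.0024 m and horizontal distance between bush1_top and anvil below 0.012 m) or (value of joint bush2 above 0.0024 m and horizontal distance between bush2_top and anvil below 0.012 m) or (value of joint bush3 above 0.0024 m and horizontal distance between bush3_top and anvil below 0.012 m)) and contact force between the fingers and press below 0.5 N), for 0.3 s.
2. the release lever is flicked on the locked press (value of joint release above 0.1 rad and value of joint handle below 0.5 rad), for 0.02 s.
3. the press has sprung open (value of joint handle above 0.9 rad), for 0.1 s.
At the end, for the whole second after the job is handed in: Every plate present: bush in by over 2.4 of 3 mm; at rest in the rack, bush face outward, 26 to 49 degrees from level, underside centre 5 mm before to 33 mm behind the rack origin, 36 to 63 mm up, within 125 mm of its middle, none on another. Handle above 0.9 rad (value of joint each of bush1, bush2, bush3 above 0.0024 m and angle between plate1's own z axis and vertical between 0.45 and 0.85 rad and x of plate1 in the frame of rack between -0.005 and 0.033 m and y of plate1 in the frame of rack between -0.125 and 0.125 m and z of plate1 in the frame of rack between 0.036 and 0.063 m and linear speed of each of plate1, plate2, plate3 below 0.02 m/s and angle between plate2's own z axis and vertical between 0.45 and 0.85 rad and x of plate2 in the frame of rack between -0.005 and 0.033 m and y of plate2 in the frame of rack between -0.125 and 0.125 m and z of plate2 in the frame of rack between 0.036 and 0.063 m and angle between plate3's own z axis and vertical between 0.45 and 0.85 rad and x of plate3 in the frame of rack between -0.005 and 0.033 m and y of plate3 in the frame of rack between -0.125 and 0.125 m and z of plate3 in the frame of rack between 0.036 and 0.063 m and distance between plate1 and plate2 above 0.05 m and distance between each of plate1, plate2 and plate3 above 0.05 m and value of joint handle above 0.9 rad); the robot touches nothing.
It fails at once if the handle is prised up off a locked plate without the release lever (value of joint handle between 0.03 and 0.07 rad and velocity of joint handle above 0.15 rad/s and value of joint release below 0.03 rad and value of joint pad above 0.001 m).
It fails at once if a bush is driven anywhere but under the pad ((velocity of joint bush1 above 0.001 m/s and horizontal distance between bush1_top and anvil above 0.015 m) or (velocity of joint bush2 above 0.001 m/s and horizontal distance between bush2_top and anvil above 0.015 m) or (velocity of joint bush3 above 0.001 m/s and horizontal distance between bush3_top and anvil above 0.015 m)).
It fails at once if a bystander is pushed more than 3 cm aside (distance of any of loupe_b, pot, tin from where it was at the start of the episode above 0.03 m).
Of plate1, plate2, plate3 only 2 to 3 are there at a start; the rules pass over those that are not, and their reading is None.
At some moment in a run one of plate1, plate2, plate3 may be knocked a few centimetres aside while the robot is not near it.
Once in a run the grip may slacken for a moment while it holds something.
It also fails if it takes over 210 s, if anything falls off the work surface, if the arm or the gripper's body presses on something with over 40 N, if the wrist force passes 120 N, or if a joint passes its speed limit or range.

## Working session

There is one attempt and no reset: what is moved stays moved. The work goes in short steps, Python scripts to look and compute and a tool call to move; the robot and the scene stay as the last step left them, time stands still between calls to the robot, and variables do not carry over. Pictures are saved under pics/ and viewed, about 12 in all and at most 16, crops included, and the job is handed in when it is done.

Besides the shell and the picture viewer there is one more tool, called after "Emit:" as name([rows], argument=value, ...), one row to a line, values as JSON. jog_arm: Moves the arm, as the interface text tells. Its arguments: {"type":"object","properties":{"moves":{"type":"array"},"grip_force":{"type":"number"}},"required":["moves"]}

```bash
mkdir -p pics; ls; python3 - <<'E'
from cell import arm, imaging, job
import cv2, numpy as np
print(arm.observe())
for n in ["side","top","wrist"]:
    im=imaging.get_image(n); cv2.imwrite(f"pics/{n}0.png",cv2.cvtColor(im,cv2.COLOR_RGB2BGR)); print(n,imaging.camera_params(n))
a=[cv2.imread(f"pics/{n}0.png") for n in ["side","top"]]
E
```

```text
pics
{'clock': 0.0, 'joints': array([ 1.22737416,  0.43524346,  0.02494424,  1.57407376, -0.01164382,
        1.13400022, -0.07510142]), 'dq': array([-0.0011212 ,  0.00113384,  0.00025186, -0.00077553, -0.00019944,
       -0.00069568, -0.00096522]), 'joint_efforts': array([ 6.98481890e-04, -6.67847729e+01,  9.85446163e-01, -3.14455354e+01,
       -6.05588034e-02,  4.27313894e-02,  1.53761471e-04]), 'position': array([ 0.14892653, -0.6065062 ,  0.24294091]), 'ee_rot': array([-3.11731369e+00, -3.77083397e-01,  4.41158787e-04]), 'force': array([-0.34510123, -0.19801472,  1.01913964]), 'ft_torque': array([ 0.0302757 , -0.03396241, -0.0026746 ]), 'width': 1.0010920510547647}
side {'fx': 466.5179173959385, 'fy': 466.5179173959385, 'cx': 290.152812786961, 'cy': 209.50059475763769, 'rvec': array([ 0.21766421, -2.52086435,  1.6694108 ]), 'tvec': array([0.46846674, 0.09817097, 1.25063497])}
top {'fx': 486.5544505776405, 'fy': 486.5544505776405, 'cx': 280.57346075288854, 'cy': 206.71383656626523, 'rvec': array([ 2.14478315, -2.20200083,  0.08973953]), 'tvec': array([-0.04314056,  0.50618246,  1.27154814])}
wrist {'fx': 361.78290891751567, 'fy': 361.78290891751567, 'cx': 281.9468690102767, 'cy': 215.08473338863232, 'hand_eye': array([[-5.53307470e-04, -9.52179023e-01, -3.05540180e-01,
         8.20274342e-02],
       [ 9.99999841e-01, -4.92754254e-04, -2.75306239e-04,
        -1.50307926e-04],
       [ 1.11584602e-04, -3.05540284e-01,  9.52179144e-01,
        -1.40789172e-01],
       [ 0.00000000e+00,  0.00000000e+00,  0.00000000e+00,
         1.00000000e+00]])}
```

View pics/top0.png

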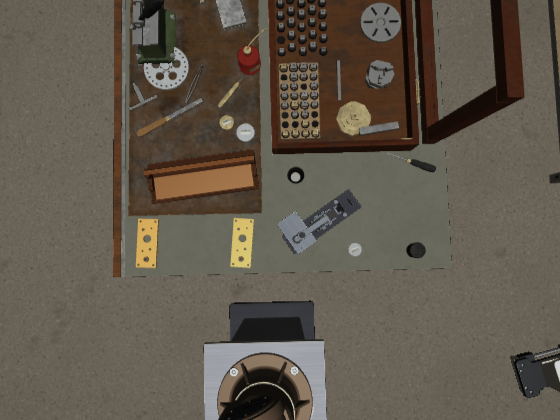

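View pics/side0.png

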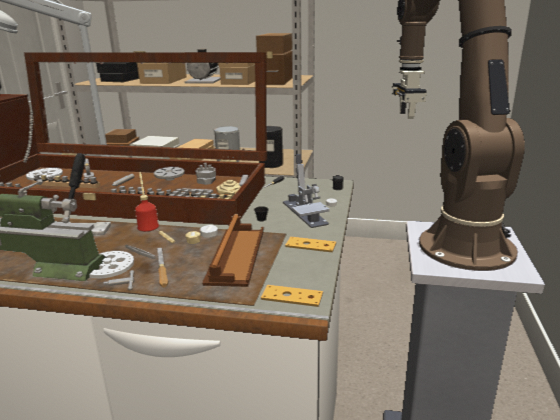

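```bash
cat > h.py <<'E'
import numpy as np, cv2
from scipy.spatial.transform import Rotation as R
from cell import arm, imaging, job
def cam(n,st=None):
    p=imaging.camera_params(n); K=np.array([[p['fx'],0,p['cx']],[0,p['fy'],p['cy']],[0,0,1]])
    if n=='wrist':
        st=st or arm.observe(); T=np.eye(4); T[:3,:3]=R.from_rotvec(st['ee_rot']).as_matrix(); T[:3,3]=st['position']
        M=np.linalg.inv(T@p['hand_eye'])
    else:
        M=np.eye(4); M[:3,:3]=R.from_rotvec(p['rvec']).as_matrix(); M[:3,3]=p['tvec']
    return K,M
def proj(c,P):
    K,M=c; q=(M[:3,:3]@np.atleast_2d(P).T).T+M[:3,3]; q=q@K.T; return q[:,:2]/q[:,2:]
def ray(c,uv):
    K,M=c; d=M[:3,:3].T@np.linalg.solve(K,[uv[0],uv[1],1]); return -M[:3,:3].T@M[:3,3],d
def onz(c,uv,z=0):
    o,d=ray(c,uv); return o+d*(z-o[2])/d[2]
def tri(l):
    A=0;b=0
    for c,uv in l:
        o,d=ray(c,uv); d=d/np.linalg.norm(d); Q=np.eye(3)-np.outer(d,d); A=A+Q; b=b+Q@o
    return np.linalg.solve(A,b)
def snap(n,name,crop=None,s=1):
    st=arm.observe(); im=imaging.get_image(n)[:,:,::-1]; cv2.imwrite(f'pics/{name}_raw.png',im)
    return im,cam(n,st)
def poseframe(o,yaw):
    T=np.eye(4);T[:3,:3]=R.from_euler('z',yaw).as_matrix();T[:3,3]=o;return T
def at(T,p): return (T[:3,:3]@np.atleast_2d(p).T).T+T[:3,3]
E
python3 - <<'E'
from h import *
t=cam('top')
for n,uv in dict(A=(147,243),B=(242,242),pressL=(285,235),pressR=(350,205),loupe=(416,250),tin=(355,250),pot=(295,175),rackc=(204,180)).items(): print(n,onz(t,uv,0.003).round(3))
print(-t[1][:3,:3].T@t[1][:3,3])
im=cv2.imread('pics/top0.png')
c1=cv2.resize(im[210:275,125:265],None,fx=5.5,fy=5.5,interpolation=cv2.INTER_CUBIC)[:, :770]
c2=cv2.resize(im[180:265,270:380],None,fx=5.,fy=5.,interpolation=cv2.INTER_CUBIC)
# plates: color fit
hsv=cv2.cvtColor(im,cv2.COLOR_BGR2HSV); m=cv2.inRange(hsv,(12,90,150),(32,255,255)); m[:212]=0
cs,_=cv2.findContours(m,cv2.RETR_EXTERNAL,cv2.CHAIN_APPROX_NONE)
for c in cs:
    if cv2.contourArea(c)<300: continue
    P=np.array([onz(t,p[0],0.006)[:2] for p in c],np.float32); print(len(c),cv2.minAreaRect(P*1000))
cv2.imwrite('pics/c1.png',c1); cv2.imwrite('pics/c2.png',c2)
E
```

```text
A [0.418 0.305 0.003]
B [0.414 0.05  0.003]
pressL [ 0.43  -0.066  0.003]
pressR [ 0.506 -0.244  0.003]
loupe [ 0.381 -0.415  0.003]
tin [ 0.385 -0.252  0.003]
pot [ 0.592 -0.098  0.003]
rackc [0.585 0.15  0.003]
[ 0.39082559 -0.06229028  1.31083627]
134 ((418.5858154296875, 305.86279296875), (53.88660430908203, 129.58612060546875), 87.0585708618164)
133 ((413.7283020019531, 50.37733459472656), (54.4308967590332, 130.9936981201172), 84.9808120727539)
```

```bash
python3 - <<'E'
import cv2,numpy as np
a=cv2.imread('pics/c1.png');b=cv2.imread('pics/c2.png')
W=800
a=cv2.resize(a,(420,195)); 
im=np.zeros((600,800,3),np.uint8); im[:195,:420]=a; b=cv2.resize(b,(520,400)); im[198:598,:520]=b
cv2.imwrite('pics/v3.png',im)
E
```

```text
(no output)
```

View pics/v3.png

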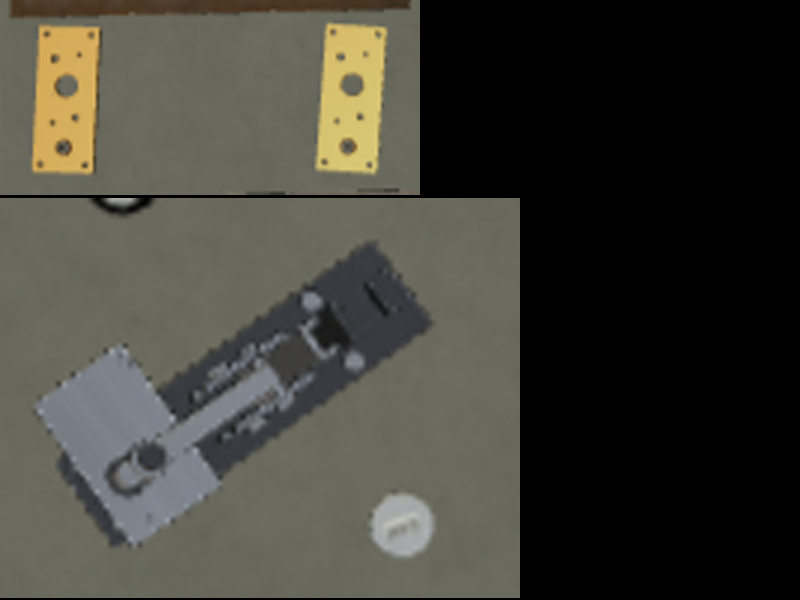

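```bash
python3 - <<'E'
from h import *
from scipy.optimize import least_squares
t=cam('top')
f=lambda x,y:(270+x/4.727,180+(y-198)/4.706)
obs=[((38,405),(-92,62,50)),((122,345),(-32,62,50)),((215,482),(-32,-34,50)),((135,545),(-92,-34,50))]
r=lambda p:np.concatenate([(proj(t,at(poseframe([p[0],p[1],0],p[2]),np.array(b)/1000))[0]-f(*a)) for a,b in obs])
s=least_squares(r,[.45,-.14,-1.1]);print('press',s.x,s.fun.round(2))
T=poseframe([*s.x[:2],0],s.x[2])
for a in [(375,240),(432,322),(115,545)]: print(np.linalg.inv(T)@[*onz(t,f(*a),0.01),1])
st=arm.observe(); print(R.from_rotvec(st['ee_rot']).as_matrix().round(3))
E
```

```text
press [ 0.45740511 -0.15666856 -0.98648851] [-1.2  -0.25 -0.05 -0.73  1.66  0.49 -0.41  0.47]
[0.12218647 0.02906484 0.01       1.        ]
[ 0.12119283 -0.02769192  0.01        1.        ]
[-0.09886952 -0.02811841  0.01        1.        ]
[[ 0.971  0.238 -0.   ]
 [ 0.238 -0.971  0.001]
 [-0.    -0.001 -1.   ]]
```

```bash
cat >> h.py <<'E'
def Rt(yaw,tilt=0,az=0):
    "tool down, tool x at world yaw; then tilt so tool z leans towards azimuth az by tilt"
    b=R.from_euler('z',yaw)*R.from_euler('x',np.pi)
    return (R.from_rotvec(np.array([np.sin(az),-np.cos(az),0])*tilt)*b)
def go(p,rot,st=None):
    st=st or arm.observe(); R0=R.from_rotvec(st['ee_rot'])
    d=R0.inv().apply(np.array(p)-st['position'])*100; a=(R0.inv()*rot).as_rotvec()
    print('xyz',d.round(2).tolist(),'ang',a.round(3).tolist(),'rows>=',round(max(np.linalg.norm(d)/6.25,np.degrees(np.linalg.norm(a))/10.7),1)); return d,a
E
python3 - <<'E'
from h import *
print(Rt(0).as_matrix().round(2)); go([0.52,0.05,0.36],Rt(0))
E
```

```text
[[ 1.  0.  0.]
 [ 0. -1. -0.]
 [ 0.  0. -1.]]
xyz [51.69, -54.93, -11.63] ang [-0.001, 0.0, 0.241] rows>= 12.2
```

Emit:
jog_arm([
  {"fingers": -1,"xyz": [25,-27,-11.6],"angular": [0,0,0.12]},
  {"fingers": -1,"xyz": [25,-27,-11.6],"angular": [0,0,0.12]},
  {"fingers": -1,"xyz": [25,-27,-11.6],"angular": [0,0,0.12]},
  {"fingers": -1,"xyz": [25,-27,-11.6],"angular": [0,0,0.12]},
  {"fingers": -1,"xyz": [25,-27,-11.6],"angular": [0,0,0.12]},
  {"fingers": -1,"xyz": [51.7,-54.9,-11.6],"angular": [0,0,0.24]},
  {"fingers": -1,"xyz": [51.7,-54.9,-11.6],"angular": [0,0,0.24]},
  {"fingers": -1,"xyz": [51.7,-54.9,-11.6],"angular": [0,0,0.24]},
  {"fingers": -1,"xyz": [51.7,-54.9,-11.6],"angular": [0,0,0.24]},
  {"fingers": -1,"xyz": [51.7,-54.9,-11.6],"angular": [0,0,0.24]},
  {"fingers": -1,"xyz": [51.7,-54.9,-11.6],"angular": [0,0,0.24]},
  {"fingers": -1,"xyz": [51.7,-54.9,-11.6],"angular": [0,0,0.24]},
])

```text
clock: 1.65
position: [0.5114, 0.0345, 0.3589]
ee_rot: [3.141, 0.0, 0.0]
force: [1.1, -1.1, -0.3]
width: 0.997
```

Emit:
jog_arm([
  {"fingers": -1,"xyz": [0,0,0],"angular": [0,0,0]},
  {"fingers": -1,"xyz": [0,0,0],"angular": [0,0,0]},
])

```text
clock: 1.9
position: [0.5105, 0.0325, 0.3583]
ee_rot: [3.141, 0.002, -0.002]
force: [-0.0, -0.6, -0.2]
width: 1.0
```

```bash
python3 - <<'E'
from h import *
im,c=snap('wrist','w1'); print(arm.observe()['position'])
np.save('w1c.npy',np.array([c[0],c[1][:3,:3],np.c_[c[1][:3,3],c[1][:3,3],c[1][:3,3]]]))
cv2.imwrite('pics/w1.png',cv2.resize(im,(800,600),interpolation=cv2.INTER_CUBIC))
E
```

```text
[0.51040629 0.03171106 0.35845129]
```

View pics/w1.png

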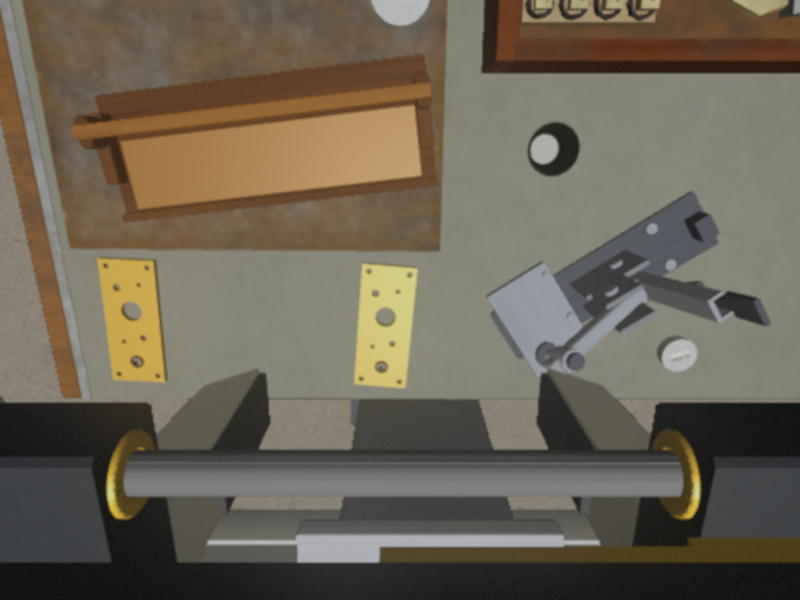

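```bash
cat > fit.py <<'E'
from h import *
from scipy.optimize import least_squares
a=np.load('w1c.npy'); M=np.eye(4); M[:3,:3]=a[1]; M[:3,3]=a[2][:,0]; w=(a[0],M); t=cam('top')
E
python3 - <<'E'
from fit import *
T=poseframe([0.4574,-0.1567,0],-0.9865)
pts=dict(tA=(-92,62,50),tB=(-32,62,50),bR=(122,30,10),bR2=(122,-30,10),grip=(24+100*np.cos(1.4)-6.9,0,31+98.5+1.2),tab=(24+141*np.cos(1.4)-6.9,0,31+141*.985))
for k,v in pts.items(): print(k,(proj(w,at(T,np.array(v)/1000))/0.7).round(0))
# plates in both views
for nm,c,f in (('top',t,'top0'),('w',w,'w1_raw')):
    im=cv2.imread(f'pics/{f}.png'); hsv=cv2.cvtColor(im,cv2.COLOR_BGR2HSV); m=cv2.inRange(hsv,(18 if nm=='w' else 12,90,150),(32,255,255))
    if nm=='top': m[:212]=0
    else: m[:175]=0; m[275:]=0
    m[:,400:]=0
    for q in cv2.findContours(m,cv2.RETR_EXTERNAL,cv2.CHAIN_APPROX_NONE)[0]:
        if cv2.contourArea(q)<300: continue
        for z in (0,.006,.012):
            P=np.array([onz(c,p[0],z)[:2] for p in q],np.float32); (x,y),s,an=cv2.minAreaRect(P*1000); print(nm,z,round(x,1),round(y,1),np.round(s,1),round(an,1))
# rack in wrist
k=.7
for n,uv,z in (('fl',(127,220),.0),('fr',(437,183),.0),('fl',(127,220),.02),('fr',(437,183),.02),('railL',(73,132),.052),('railR',(430,90),.052)): print(n,onz(w,np.array(uv)*k,z).round(4))
# check images: crop top rack and wrist press
a=cv2.imread('pics/top0.png')[140:225,135:270]; cv2.imwrite('pics/v5.png',cv2.resize(a,None,fx=5.9,fy=5.9,interpolation=cv2.INTER_CUBIC))
E
```

```text
tA [[489. 296.]]
tB [[547. 261.]]
bR [[699. 190.]]
bR2 [[724. 243.]]
grip [[694. 305.]]
tab [[734. 317.]]
top 0 418.7 307.6 [ 54.1 130.2] 87.1
top 0.006 418.6 305.9 [ 53.9 129.6] 87.1
top 0.012 418.5 304.2 [ 53.6 129. ] 87.1
top 0 413.8 50.9 [ 54.7 131.6] 85.0
top 0.006 413.7 50.4 [ 54.4 131. ] 85.0
top 0.012 413.6 49.9 [ 54.2 130.4] 85.0
w 0 410.2 51.5 [ 54.7 132.5] 84.7
w 0.006 412.4 51.3 [ 54.  130.9] 84.7
w 0.012 414.6 51.1 [ 53.4 129.3] 84.7
w 0 416.0 309.6 [ 55.5 132.7] 86.9
w 0.006 418.2 306.2 [ 54.8 131.1] 86.9
w 0.012 420.3 302.9 [ 54.2 129.5] 86.9
fl [ 0.5201  0.2975 -0.    ]
fr [0.5549 0.     0.    ]
fl [0.523  0.2869 0.02  ]
fr [0.5564 0.0014 0.02  ]
railL [0.5994 0.3024 0.052 ]
railR [0.6314 0.0105 0.052 ]
```

View pics/v5.png

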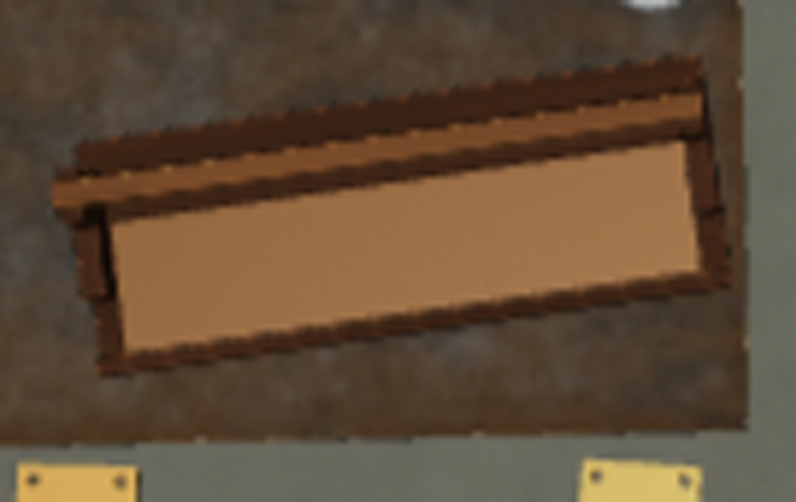

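```bash
python3 - <<'E'
from fit import *
f=lambda x,y:(270+x/4.727,180+(y-198)/4.706); g=lambda x,y:(135+x/5.9,140+y/5.9); k=lambda x,y:(x*.7,y*.7)
def fit(obs,x0):
    r=lambda p:np.concatenate([(proj(c,at(poseframe([p[0],p[1],0],p[2]),np.array(b)/1000))[0]-a) for c,a,b in obs])
    s=least_squares(r,x0,loss='soft_l1'); print(s.x.round(4)); print(r(s.x).reshape(-1,2).round(1).tolist())
fit([(t,f(38,405),(-92,62,50)),(t,f(122,345),(-32,62,50)),(t,f(215,482),(-32,-34,50)),(t,f(135,545),(-92,-34,50)),(w,k(488,297),(-92,62,50)),(w,k(545,263),(-32,62,50))],[.457,-.157,-.986])
fit([(t,g(100,375),(-54,145,0)),(t,g(730,288),(-54,-145,0)),(w,k(127,220),(-54,145,20)),(w,k(437,184),(-54,-145,20)),
 (t,g(53,190),(28,145,54)),(t,g(702,106),(28,-145,54)),(w,k(73,132),(28,145,54)),(w,k(430,90),(28,-145,54))],[.6,.15,0.1])
E
```

```text
[ 0.4573 -0.1559 -0.9775]
[[-1.5, 0.2], [-0.5, -0.5], [1.5, 0.6], [-0.4, 0.7], [-0.1, 0.4], [0.6, -1.1]]
[0.5905 0.1516 0.1126]
[[0.9, 1.5], [0.1, 1.5], [-1.8, 1.8], [-0.1, 1.9], [-0.3, 0.0], [-0.4, -1.0], [1.6, -2.4], [0.0, -3.2]]
```

```bash
python3 - <<'E'
from h import *
go([0.447,0.048,0.07],Rt(-0.09))
E
```

```text
xyz [-6.32, -1.65, 28.85] ang [0.001, 0.001, 0.089] rows>= 4.7
```

Emit:
jog_arm([
  {"fingers": -1,"xyz": [-6.3,-1.65,20],"angular": [0,0,0.09]},
  {"fingers": -1,"xyz": [-6.3,-1.65,20],"angular": [0,0,0.09]},
  {"fingers": -1,"xyz": [-6.3,-1.65,20],"angular": [0,0,0.09]},
  {"fingers": -1,"xyz": [-6.3,-1.65,28.8],"angular": [0,0,0.09]},
  {"fingers": -1,"xyz": [-6.3,-1.65,28.8],"angular": [0,0,0.09]},
  {"fingers": -1,"xyz": [-6.3,-1.65,28.8],"angular": [0,0,0.09]},
  {"fingers": -1,"xyz": [-6.3,-1.65,28.8],"angular": [0,0,0.09]},
  {"fingers": -1,"xyz": [-6.3,-1.65,28.8],"angular": [0,0,0.09]},
])

```text
clock: 2.95
position: [0.4494, 0.0491, 0.0728]
ee_rot: [-3.138, 0.142, -0.006]
force: [0.1, 0.1, 0.5]
width: 1.005
```

```bash
python3 - <<'E'
from h import *
go([0.447,0.048,0.0185],Rt(-0.09))
E
```

```text
xyz [-0.25, 0.13, 5.43] ang [-0.0, -0.004, -0.0] rows>= 0.9
```

Emit:
jog_arm([
  {"fingers": -1,"xyz": [-0.25,0.1,3],"angular": [0,0,0]},
  {"fingers": -1,"xyz": [-0.25,0.1,4.5],"angular": [0,0,0]},
  {"fingers": -1,"xyz": [-0.25,0.1,5.4],"angular": [0,0,0]},
  {"fingers": -1,"xyz": [-0.25,0.1,5.4],"angular": [0,0,0]},
  {"fingers": -1,"xyz": [-0.25,0.1,5.4],"angular": [0,0,0]},
])

```text
clock: 3.58
position: [0.4458, 0.0486, 0.0173]
ee_rot: [3.138, -0.14, 0.002]
force: [-0.9, -1.0, 3.4]
width: 1.002
```

Emit:
jog_arm([
  {"fingers": 1,"xyz": [0,0,0],"angular": [0,0,0]},
  {"fingers": 1,"xyz": [0,0,0],"angular": [0,0,0]},
  {"fingers": 1,"xyz": [0,0,0],"angular": [0,0,0]},
  {"fingers": 1,"xyz": [0,0,0],"angular": [0,0,0]},
  {"fingers": 1,"xyz": [0,0,0],"angular": [0,0,0]},
  {"fingers": 1,"xyz": [0,0,0],"angular": [0,0,0]},
], grip_force=45)

```text
clock: 4.32
position: [0.446, 0.0486, 0.0173]
ee_rot: [-3.138, 0.141, -0.002]
force: [-0.7, -0.4, 5.1]
width: 0.577
```

Emit:
jog_arm([
  {"fingers": 1,"xyz": [0,0,-3],"angular": [0,0,0]},
  {"fingers": 1,"xyz": [0,0,-8],"angular": [0,0,0]},
  {"fingers": 1,"xyz": [0,0,-12],"angular": [0,0,0]},
  {"fingers": 1,"xyz": [0,0,-12],"angular": [0,0,0]},
  {"fingers": 1,"xyz": [0,0,-12],"angular": [0,0,0]},
])

```text
clock: 4.95
position: [0.4446, 0.0482, 0.1361]
ee_rot: [3.138, -0.141, -0.001]
force: [-1.0, 0.3, -3.5]
width: 0.579
```

```bash
cat >> h.py <<'E'
PR=poseframe([0.4573,-0.156,0],-0.98)
RK=poseframe([0.5905,0.1516,0],0.1126)
E
python3 - <<'E'
from h import *
p=at(PR,[-.070,.18,.12])[0];print(p); go(p,Rt(0.591))
E
```

```text
[0.56779795 0.00239887 0.12      ]
xyz [12.68, 3.45, 1.6] ang [0.0, 0.001, -0.681] rows>= 3.6
```

Emit:
jog_arm([
  {"fingers": 1,"xyz": [4,1.1,1],"angular": [0,0,-0.17]},
  {"fingers": 1,"xyz": [8,2.2,1],"angular": [0,0,-0.34]},
  {"fingers": 1,"xyz": [12.7,3.4,1.6],"angular": [0,0,-0.5]},
  {"fingers": 1,"xyz": [12.7,3.4,1.6],"angular": [0,0,-0.68]},
  {"fingers": 1,"xyz": [12.7,3.4,1.6],"angular": [0,0,-0.68]},
  {"fingers": 1,"xyz": [12.7,3.4,1.6],"angular": [0,0,-0.68]},
  {"fingers": 1,"xyz": [12.7,3.4,1.6],"angular": [0,0,-0.68]},
  {"fingers": 1,"xyz": [12.7,3.4,1.6],"angular": [0,0,-0.68]},
])

```text
clock: 5.95
position: [0.5684, 0.0035, 0.1209]
ee_rot: [3.005, 0.913, -0.0]
force: [-0.1, 0.3, -1.5]
width: 0.573
```

```bash
python3 - <<'E'
from h import *
im,c=snap('wrist','w2'); im2,c2=snap('side','s2')
go(at(PR,[-.070,.18,.074])[0],Rt(0.591)); go(at(PR,[-.070,.076,.074])[0],Rt(0.591))
T=np.eye(4); st=arm.observe(); T[:3,:3]=R.from_rotvec(st['ee_rot']).as_matrix(); T[:3,3]=st['position']
o=at(T,np.array([[-33-65,-27,11],[-33-65,27,11],[32,27,11],[32,-27,11],[-76,0,8]])/1000)
for img,cc in((im,c),(im2,c2)):
    uv=proj(cc,o); print(uv.round(0).tolist())
img=np.zeros((600,800,3),np.uint8); img[:400,:400]=cv2.resize(im[:300,130:430],(400,400)); u=proj(c2,o).mean(0).astype(int); cr=im2[u[1]-50:u[1]+70,u[0]-50:u[0]+70]; 
img[:400,400:]=cv2.resize(cr,(400,400),interpolation=cv2.INTER_CUBIC); cv2.imwrite('pics/v6.png',img[:400])
E
```

```text
xyz [-0.12, 0.04, 4.7] ang [0.0, -0.0, -0.001] rows>= 0.8
xyz [-10.52, 0.05, 4.7] ang [0.0, -0.0, -0.001] rows>= 1.8
[[234.0, 442.0], [332.0, 442.0], [345.0, 218.0], [222.0, 218.0], [283.0, 415.0]]
[[293.0, 195.0], [285.0, 189.0], [243.0, 196.0], [249.0, 202.0], [282.0, 192.0]]
```

View pics/v6.png

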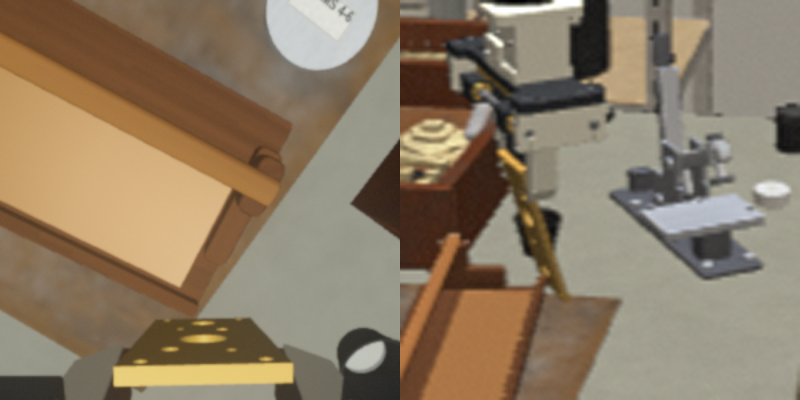

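```bash
python3 - <<'E'
from h import *
go([.418,.05,.15],Rt(-.09))
E
```

```text
xyz [-9.91, -12.25, -2.91] ang [0.0, -0.0, 0.68] rows>= 3.6
```

Emit:
jog_arm([
  {"fingers": 1,"xyz": [0,0,-2.9],"angular": [0,0,0]},
  {"fingers": 1,"xyz": [-3,-4,-2.9],"angular": [0,0,0.17]},
  {"fingers": 1,"xyz": [-6,-8,-2.9],"angular": [0,0,0.34]},
  {"fingers": 1,"xyz": [-9.9,-12.2,-2.9],"angular": [0,0,0.51]},
  {"fingers": 1,"xyz": [-9.9,-12.2,-2.9],"angular": [0,0,0.68]},
  {"fingers": 1,"xyz": [-9.9,-12.2,-2.9],"angular": [0,0,0.68]},
  {"fingers": 1,"xyz": [-9.9,-12.2,-2.9],"angular": [0,0,0.68]},
  {"fingers": 1,"xyz": [-9.9,-12.2,-2.9],"angular": [0,0,0.68]},
])

```text
clock: 7.05
position: [0.419, 0.0495, 0.1497]
ee_rot: [-3.138, 0.138, 0.0]
force: [0.1, 0.4, -2.3]
width: 0.572
```

```bash
python3 - <<'E'
from h import *
im2,c2=snap('side','s3')
u=proj(c2,[.40,.05,.08])[0].astype(int); cr=im2[u[1]-60:u[1]+60,u[0]-60:u[0]+60]; cv2.imwrite('pics/v7.png',cv2.resize(cr,(480,480),interpolation=cv2.INTER_CUBIC)); print(u)
print(arm.observe()['position'])
E
```

```text
[314 217]
[0.41885358 0.04946182 0.14968174]
```

View pics/v7.png

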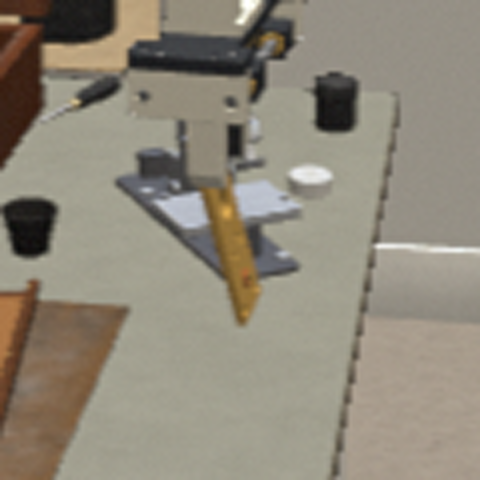

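```bash
python3 - <<'E'
from h import *
c=cam('side'); o,d=ray(c,(254+248/4,157+308/4)); print((o+d*(.055-o[1])/d[1]).round(3))
o,d=ray(c,(254+220/4,157+185/4)); print((o+d*(.055-o[1])/d[1]).round(3))
E
```

```text
[0.395 0.055 0.033]
[0.414 0.055 0.121]
```

Emit:
jog_arm([
  {"fingers": 1,"xyz": [0,0,2],"angular": [0,0,0]},
  {"fingers": 1,"xyz": [0,0,3.7],"angular": [0,0,0]},
  {"fingers": 1,"xyz": [0.9,0,4.0],"angular": [0,0,0]},
  {"fingers": 1,"xyz": [1.7,0,4.4],"angular": [0,0,0]},
  {"fingers": 1,"xyz": [2.9,0,5.0],"angular": [0,0,0]},
  {"fingers": 1,"xyz": [3.9,0,5.8],"angular": [0,0,0]},
  {"fingers": 1,"xyz": [5.6,0,7.6],"angular": [0,0,0]},
  {"fingers": 1,"xyz": [6.8,0,9.9],"angular": [0,0,0]},
  {"fingers": 1,"xyz": [7.2,0,11.5],"angular": [0,0,0]},
  {"fingers": 1,"xyz": [7.4,0,12.6],"angular": [0,0,0]},
  {"fingers": 1,"xyz": [7.4,0,13.0],"angular": [0,0,0]},
  {"fingers": 1,"xyz": [7.4,0,13.0],"angular": [0,0,0]},
], grip_force=20)

```text
clock: 8.6
position: [0.4924, 0.0427, 0.0211]
ee_rot: [3.137, -0.139, 0.002]
force: [-2.6, -2.2, 21.9]
width: 0.586
```

Emit:
jog_arm([
  {"fingers": -1,"xyz": [0,0,0],"angular": [0,0,0]},
  {"fingers": -1,"xyz": [0,0,0],"angular": [0,0,0]},
  {"fingers": -1,"xyz": [0,0,0],"angular": [0,0,0]},
  {"fingers": -1,"xyz": [0,0,-10],"angular": [0,0,0]},
  {"fingers": -1,"xyz": [0,0,-22],"angular": [0,0,0]},
  {"fingers": -1,"xyz": [0,0,-22],"angular": [0,0,0]},
  {"fingers": -1,"xyz": [0,0,-22],"angular": [0,0,0]},
  {"fingers": -1,"xyz": [0,0,-22],"angular": [0,0,0]},
  {"fingers": -1,"xyz": [0,0,-22],"angular": [0,0,0]},
])

```text
clock: 9.72
position: [0.4912, 0.0426, 0.2389]
ee_rot: [3.138, -0.14, -0.002]
force: [-0.2, -0.7, -0.4]
width: 0.999
```

```bash
cat >> h.py <<'E'
def plates(names=('wrist',),tag='p',z=.006):
    for n in names:
        im,c=snap(n,tag+n); hsv=cv2.cvtColor(im,cv2.COLOR_BGR2HSV); m=cv2.inRange(hsv,(18 if n=='wrist' else 12,90,130),(32,255,255))
        for q in cv2.findContours(m,cv2.RETR_EXTERNAL,cv2.CHAIN_APPROX_NONE)[0]:
            if cv2.contourArea(q)<300: continue
            P=np.array([onz(c,p[0],z)[:2] for p in q],np.float32); (x,y),s,an=cv2.minAreaRect(P*1000)
            if 40<min(s)<65 and 110<max(s)<140: print(n,np.round((x,y),1),np.round(s,1),'long axis deg',round(an+(90 if s[1]>s[0] else 0),1))
    return im,c
E
python3 - <<'E'
from h import *
plates(('top','wrist'),'a')
E
```

```text
top [419.4 305.5] [ 54.5 131.2] long axis deg 177.1
wrist [461.5  45.3] [ 56.6 128.9] long axis deg 174.9
```

```bash
python3 - <<'E'
from h import *
go([0.4675,0.0448,0.06],Rt(-0.089));go([0.4675,0.0448,0.0195],Rt(-0.089))
E
```

```text
xyz [-2.33, -0.01, 17.84] ang [0.001, 0.003, -0.0] rows>= 2.9
xyz [-2.32, -0.02, 21.89] ang [0.001, 0.003, -0.0] rows>= 3.5
```

Emit:
jog_arm([
  {"fingers": -1,"xyz": [-2.3,0,12],"angular": [0,0,0]},
  {"fingers": -1,"xyz": [-2.3,0,17.8],"angular": [0,0,0]},
  {"fingers": -1,"xyz": [-2.3,0,20],"angular": [0,0,0]},
  {"fingers": -1,"xyz": [-2.3,0,21.8],"angular": [0,0,0]},
  {"fingers": -1,"xyz": [-2.3,0,21.8],"angular": [0,0,0]},
  {"fingers": -1,"xyz": [-2.3,0,21.8],"angular": [0,0,0]},
  {"fingers": -1,"xyz": [-2.3,0,21.8],"angular": [0,0,0]},
], grip_force=60)

```text
clock: 10.7
position: [0.469, 0.045, 0.0215]
ee_rot: [-3.138, 0.14, 0.001]
force: [0.3, 0.5, 0.3]
width: 1.001
```

Emit:
jog_arm([
  {"fingers": 1,"xyz": [0,0,0],"angular": [0,0,0]},
  {"fingers": 1,"xyz": [0,0,0],"angular": [0,0,0]},
  {"fingers": 1,"xyz": [0,0,0],"angular": [0,0,0]},
  {"fingers": 1,"xyz": [0,0,0],"angular": [0,0,0]},
  {"fingers": 1,"xyz": [0,0,0],"angular": [0,0,0]},
  {"fingers": 1,"xyz": [0,0,0],"angular": [0,0,0]},
  {"fingers": 1,"xyz": [0,0,0],"angular": [0,0,0]},
])

```text
clock: 11.58
position: [0.4693, 0.0449, 0.0218]
ee_rot: [3.138, -0.14, 0.0]
force: [-0.9, -1.1, 1.7]
width: 0.573
```

Emit:
jog_arm([
  {"fingers": 1,"xyz": [0,0,-1],"angular": [0,0,0]},
  {"fingers": 1,"xyz": [0,0,-3],"angular": [0,0,0]},
  {"fingers": 1,"xyz": [0,0,-6],"angular": [0,0,0]},
  {"fingers": 1,"xyz": [0,0,-8],"angular": [0,0,0]},
  {"fingers": 1,"xyz": [0,0,-10],"angular": [0,0,0]},
  {"fingers": 1,"xyz": [0,0,-10],"angular": [0,0,0]},
  {"fingers": 1,"xyz": [0,0,-10],"angular": [0,0,0]},
  {"fingers": 1,"xyz": [0,0,-10],"angular": [0,0,0]},
])

```text
clock: 12.58
position: [0.4686, 0.0449, 0.121]
ee_rot: [3.138, -0.14, -0.003]
force: [-0.4, 0.7, -2.5]
width: 0.573
```

```bash
python3 - <<'E'
from h import *
im2,c2=snap('side','s4'); im,c=snap('wrist','w4')
u=proj(c2,[.46,.05,.10])[0].astype(int); cr=im2[u[1]-60:u[1]+60,u[0]-60:u[0]+60]; cv2.imwrite('pics/v8.png',np.hstack([cv2.resize(cr,(400,400),interpolation=cv2.INTER_CUBIC),cv2.resize(im[120:420,130:430],(400,400))])); print(u)
go(at(PR,[-.070,.17,.12])[0],Rt(0.591))
E
```

```text
[292 208]
xyz [9.46, 3.99, 0.1] ang [-0.0, 0.001, -0.68] rows>= 3.6
```

View pics/v8.png

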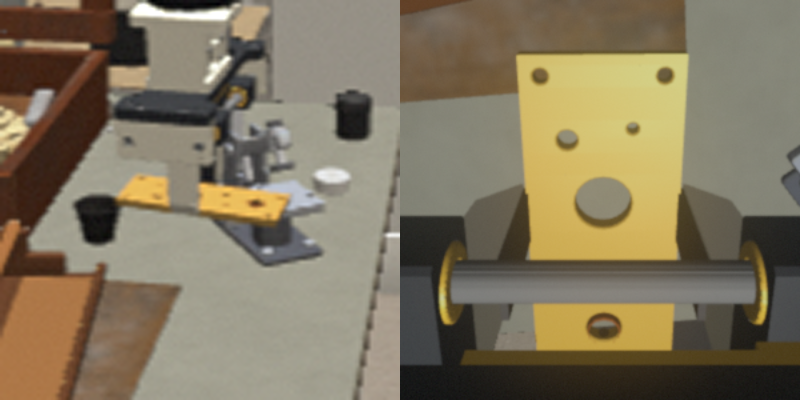

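```bash
python3 - <<'E'
from h import *
K,M=cam('wrist'); p=imaging.camera_params('wrist')['hand_eye']
for uv in ((130+605*.75,120+53*.75),(130+604*.75,120+327*.75),(130+516*.75,120+54*.75),(130+687*.75,120+54*.75)):
    uv=(uv[0]-300,uv[1])
    d=p[:3,:3]@np.linalg.solve(K,[*uv,1]); o=p[:3,3]
    for z in (.0158,.0128): print(uv,z,((o+d*(z-o[2])/d[2])*1000).round(1))
E
```

```text
(283.75, 159.75) 0.0158 [57.   0.9 15.8]
(283.75, 159.75) 0.0128 [57.4  0.9 12.8]
(283.0, 365.25) 0.0158 [-50.9   0.7  15.8]
(283.0, 365.25) 0.0128 [-48.4   0.6  12.8]
(217.0, 160.5) 0.0158 [ 56.7 -28.   15.8]
(217.0, 160.5) 0.0128 [ 57.1 -27.5  12.8]
(345.25, 160.5) 0.0158 [56.6 27.6 15.8]
(345.25, 160.5) 0.0128 [57.1 27.1 12.8]
```

```bash
python3 - <<'E'
from fit import *
f=lambda x,y:(270+x/4.727,180+(y-198)/4.706); k=lambda x,y:(x*.7,y*.7)
for a in ((150,455),(125,475)):
    for b in ((545,352),(572,362)):
        X=tri([(t,f(*a)),(w,k(*b))]); print(a,b,X.round(4),(np.linalg.inv(PR)@[*X,1]).round(4)[:3],(proj(t,X)-f(*a)).round(1),(proj(w,X)/.7-b).round(1))
E
```

```text
(150, 455) (545, 352) [ 0.4227 -0.0998  0.0835] [-0.066   0.0025  0.0835] [[-3.3  2. ]] [[10.2 -5. ]]
(150, 455) (572, 362) [ 0.4253 -0.1051  0.1185] [-0.0601  0.0017  0.1185] [[-0.7  0.5]] [[ 2.4 -1.3]]
(125, 475) (545, 352) [ 0.4167 -0.0937  0.0789] [-0.0744  0.001   0.0789] [[-0.4  0.2]] [[ 1.2 -0.6]]
(125, 475) (572, 362) [ 0.42   -0.0987  0.1171] [-0.0684  0.001   0.1171] [[ 2.  -1.5]] [[-6.7  4. ]]
```

Emit:
jog_arm([
  {"fingers": 1,"xyz": [2.4,1,0],"angular": [0,0,-0.12]},
  {"fingers": 1,"xyz": [4.8,2,0],"angular": [0,0,-0.26]},
  {"fingers": 1,"xyz": [7.2,3,0],"angular": [0,0,-0.4]},
  {"fingers": 1,"xyz": [9.5,4,0],"angular": [0,0,-0.54]},
  {"fingers": 1,"xyz": [9.5,4,1],"angular": [0,0,-0.68]},
  {"fingers": 1,"xyz": [9.5,4,2.5],"angular": [0,0,-0.68]},
  {"fingers": 1,"xyz": [9.5,4,4.1],"angular": [0,0,-0.68]},
  {"fingers": 1,"xyz": [9.5,4,4.1],"angular": [0,0,-0.68]},
  {"fingers": 1,"xyz": [9.5,4,4.1],"angular": [0,0,-0.68]},
  {"fingers": 1,"xyz": [9.5,4,4.1],"angular": [0,0,-0.68]},
])

```text
clock: 13.92
position: [0.5607, -0.0031, 0.0814]
ee_rot: [3.005, 0.914, 0.002]
force: [-0.2, -0.1, -1.7]
width: 0.57
```

```bash
python3 - <<'E'
from h import *
go(at(PR,[-.070,.051,.079])[0],Rt(0.591)); 
im2,c2=snap('side','s5'); im,c=snap('wrist','w5')
u=proj(c2,[.50,-.05,.08])[0].astype(int); cr=im2[u[1]-60:u[1]+60,u[0]-60:u[0]+60]; cv2.imwrite('pics/v9.png',np.hstack([cv2.resize(cr,(400,400),interpolation=cv2.INTER_CUBIC),cv2.resize(im[120:420,130:430],(400,400))])); print(u)
E
```

```text
xyz [-12.0, -0.06, 0.23] ang [0.001, -0.001, -0.0] rows>= 1.9
[284 201]
```

View pics/v9.png

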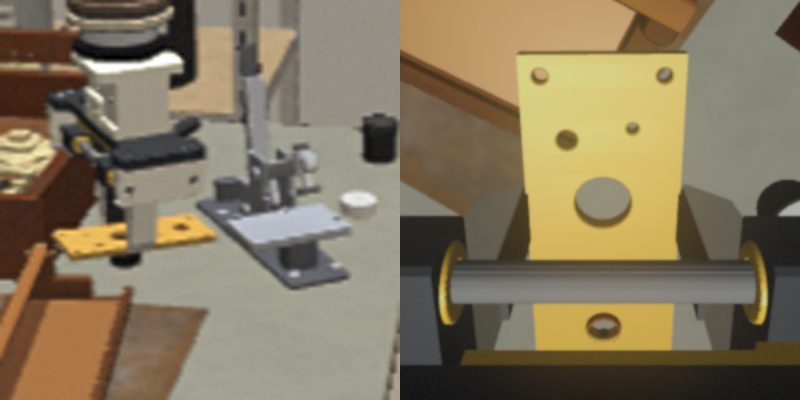

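Emit:
jog_arm([
  {"fingers": 1,"xyz": [-2,0,0.2],"angular": [0,0,0]},
  {"fingers": 1,"xyz": [-4.5,0,0.2],"angular": [0,0,0]},
  {"fingers": 1,"xyz": [-7,0,0.2],"angular": [0,0,0]},
  {"fingers": 1,"xyz": [-9,0,0.2],"angular": [0,0,0]},
  {"fingers": 1,"xyz": [-11,0,0.2],"angular": [0,0,0]},
  {"fingers": 1,"xyz": [-12,0,0.2],"angular": [0,0,0]},
  {"fingers": 1,"xyz": [-12,0,0.2],"angular": [0,0,0]},
  {"fingers": 1,"xyz": [-12,0,0.2],"angular": [0,0,0]},
])

```text
clock: 15.02
position: [0.4615, -0.0697, 0.079]
ee_rot: [-3.005, -0.915, -0.002]
force: [0.1, -0.2, -2.8]
width: 0.569
```

```bash
python3 - <<'E'
from h import *
go(at(PR,[-.070,.051,.0735])[0],Rt(0.591)); 
E
```

```text
xyz [-0.06, -0.07, 0.55] ang [0.0, -0.001, 0.0] rows>= 0.1
```

Emit:
jog_arm([
  {"fingers": 1,"xyz": [0,0,0.3],"angular": [0,0,0]},
  {"fingers": 1,"xyz": [0,0,0.55],"angular": [0,0,0]},
  {"fingers": 1,"xyz": [0,0,0.6],"angular": [0,0,0]},
  {"fingers": 1,"xyz": [0,0,0.6],"angular": [0,0,0]},
])

```text
clock: 15.52
position: [0.4606, -0.07, 0.0727]
ee_rot: [-3.005, -0.915, 0.0]
force: [0.2, 0.0, -2.9]
width: 0.573
```

Emit:
jog_arm([
  {"fingers": 0.2,"xyz": [0,0,0],"angular": [0,0,0]},
  {"fingers": -0.6,"xyz": [0,0,0],"angular": [0,0,0]},
  {"fingers": -0.6,"xyz": [0,0,0],"angular": [0,0,0]},
  {"fingers": -0.6,"xyz": [0,0,0],"angular": [0,0,0]},
])

```text
clock: 16.02
position: [0.4608, -0.0702, 0.073]
ee_rot: [3.005, 0.914, 0.001]
force: [0.1, -0.0, 0.8]
width: 0.791
```

```bash
python3 - <<'E'
from h import *
# plan: lift & go back along +y (tool x), up to 0.26
st=arm.observe(); print(st['position'],st['width'],st['joints'].round(2))
go(at(PR,[-.070,.12,.22])[0],Rt(0.591))
E
```

```text
[ 0.46080173 -0.07017709  0.07296001] 0.7906406455439859 [ 0.53  0.5  -0.64  2.1   0.47  0.69 -1.41]
xyz [6.93, -0.06, -14.7] ang [0.0, -0.0, -0.0] rows>= 2.6
```

Emit:
jog_arm([
  {"fingers": -0.6,"xyz": [0.5,0,-3],"angular": [0,0,0]},
  {"fingers": -0.6,"xyz": [3,0,-8],"angular": [0,0,0]},
  {"fingers": -0.6,"xyz": [7,0,-16],"angular": [0,0,0]},
  {"fingers": -0.6,"xyz": [7,0,-18],"angular": [0,0,0]},
  {"fingers": -0.6,"xyz": [7,0,-18],"angular": [0,0,0]},
  {"fingers": -0.6,"xyz": [7,0,-18],"angular": [0,0,0]},
  {"fingers": -0.6,"xyz": [7,0,-18],"angular": [0,0,0]},
])

```text
clock: 16.9
position: [0.5178, -0.0317, 0.2515]
ee_rot: [-3.005, -0.914, 0.004]
force: [-0.1, -0.1, 0.6]
width: 0.801
```

```bash
python3 - <<'E'
from h import *
st=arm.observe(); print(st['position']); im,c=snap('wrist','w6')
for q in ([-97,-22,56],[-43,-22,56],[-43,108,56],[-97,108,56],[-70,0,59],[-92,-34,50],[-32,-34,50],[-32,62,50]):
    u=proj(c,at(PR,np.array(q)/1000))[0].astype(int); cv2.drawMarker(im,tuple(map(int,u)),(255,0,255),cv2.MARKER_CROSS,8)
cv2.imwrite('pics/v10.png',cv2.resize(im,(800,600)))
E
```

```text
[ 0.51776513 -0.03165865  0.25149536]Traceback (most recent call last):
  File "<stdin>", line 4, in <module>
cv2.error: OpenCV(4.12.0) :-1: error: (-5:Bad argument) in function 'drawMarker'
> Overload resolution failed:
>  - Layout of the output array img is incompatible with cv::Mat
>  - Expected Ptr<cv::UMat> for argument 'img'
```

```bash
sed -i "s/\[:,:,::-1\]; cv2/[:,:,::-1].copy(); cv2/" h.py; python3 - <<'E'
from h import *
im,c=snap('wrist','w6')
for q in ([-97,-22,56],[-43,-22,56],[-43,108,56],[-97,108,56],[-70,0,59],[-92,-34,50],[-32,-34,50],[-32,62,50]):
    u=proj(c,at(PR,np.array(q)/1000))[0].astype(int); cv2.drawMarker(im,tuple(map(int,u)),(255,0,255),cv2.MARKER_CROSS,8)
cv2.imwrite('pics/v10.png',cv2.resize(im,(800,600)))
E
```

```text
(no output)
```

View pics/v10.png

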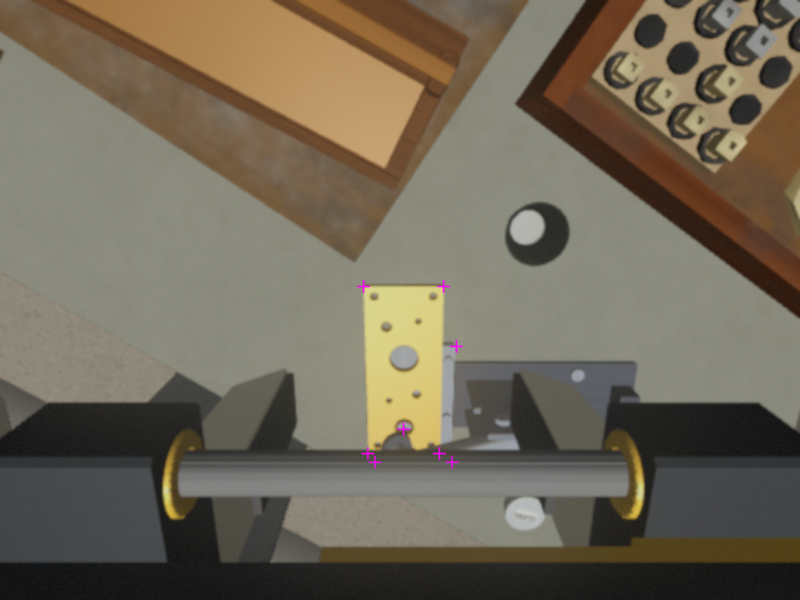

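```bash
cat >> h.py <<'E'
YP=-0.98
def hp(phi,a,r=.095,pen=0):
    n=np.array([-np.sin(phi),np.cos(phi)]); h=np.array([np.cos(phi),np.sin(phi)]); x=np.array([np.cos(a),np.sin(a)]); z=np.array([np.sin(a),-np.cos(a)])
    C=np.array([.024,.031])+r*h+(.007-pen)*n
    s=np.clip((phi-a)*8,-1,1)
    T=C-s*.0095*x-.017*z
    return at(PR,[T[0]-.001,0,T[1]])[0],Rt(YP,a,YP)
E
python3 - <<'E'
from h import *
p,r=hp(1.4,.75); print(p)
q=at(PR,[-.05,0,.26])[0]; print(q); go(q,Rt(YP,.75,YP)); go(at(PR,[-.05,0,.30])[0],Rt(YP))
E
```

```text
[ 0.46493668 -0.16738598  0.13177064]
[ 0.42944887 -0.11447513  0.26      ]
xyz [-11.98, 1.96, -0.81] ang [-0.586, 0.589, 1.49] rows>= 9.1
xyz [-11.99, 1.96, -4.81] ang [0.0, 0.002, 1.57] rows>= 8.4
```

Emit:
jog_arm([
  {"fingers": 1,"xyz": [0,0,-4],"angular": [0,0,0.18]},
  {"fingers": 1,"xyz": [-3,0.5,-4],"angular": [0,0,0.36]},
  {"fingers": 1,"xyz": [-6,1,-4],"angular": [0,0,0.54]},
  {"fingers": 1,"xyz": [-9,1.5,-4],"angular": [0,0,0.72]},
  {"fingers": 1,"xyz": [-12,2,-4],"angular": [0,0,0.9]},
  {"fingers": 1,"xyz": [-12,2,-4],"angular": [0,0,1.08]},
  {"fingers": 1,"xyz": [-12,2,-4],"angular": [0,0,1.26]},
  {"fingers": 1,"xyz": [-12,2,-4],"angular": [0,0,1.44]},
  {"fingers": 1,"xyz": [-12,2,-4],"angular": [0,0,1.57]},
  {"fingers": 1,"xyz": [-12,2,-4],"angular": [0,0,1.57]},
], grip_force=20)

```text
clock: 18.25
position: [0.4299, -0.1146, 0.2923]
ee_rot: [2.773, -1.476, -0.001]
force: [-0.9, 0.8, 0.9]
width: 0.006
```

```bash
python3 - <<'E'
from h import *
print(arm.observe()['joints'].round(2))
for p,r in [(at(PR,[-.05,0,.24])[0],Rt(YP,.75,YP)),(at(PR,[-.02,0,.15])[0],Rt(YP,.75,YP))]: go(p,r)
E
```

```text
[ 0.6   0.14 -0.51  1.88  0.08  1.14 -2.49]
xyz [-0.03, 0.03, 5.23] ang [0.0, 0.751, 0.002] rows>= 4.0
xyz [2.97, 0.03, 14.23] ang [0.0, 0.751, 0.002] rows>= 4.0
```

Emit:
jog_arm([
  {"fingers": 1,"xyz": [0,0,2],"angular": [0,0.18,0]},
  {"fingers": 1,"xyz": [0,0,4],"angular": [0,0.36,0]},
  {"fingers": 1,"xyz": [0,0,5],"angular": [0,0.54,0]},
  {"fingers": 1,"xyz": [0,0,5],"angular": [0,0.75,0]},
  {"fingers": 1,"xyz": [0,0,5],"angular": [0,0.75,0]},
  {"fingers": 1,"xyz": [0,0,5],"angular": [0,0.75,0]},
  {"fingers": 1,"xyz": [0,0,5],"angular": [0,0.75,0]},
  {"fingers": 1,"xyz": [0,0,5],"angular": [0,0.75,0]},
])

```text
clock: 19.25
position: [0.4018, -0.1223, 0.2853]
ee_rot: [2.572, -1.373, 0.743]
force: [-0.6, 0.9, 1.1]
width: 0.004
```

```bash
python3 - <<'E'
from h import *
print(arm.observe()['joints'].round(2))
go(at(PR,[-.03,0,.15])[0],Rt(YP,.75,YP))
st=arm.observe()
for phi,a in [(1.45,.75),(1.4,.75),(1.2,.75),(1,.75),(.8,.7),(.6,.6),(.45,.5),(.3,.4),(.25,.35),(.2,.3),(.17,.3)]:
    p,r=hp(phi,a); print(phi,a,end=' '); go(p,r,st)
E
```

```text
[ 1.12 -0.19 -1.05  2.24  0.28  0.61 -2.71]
xyz [-4.06, -1.13, 13.46] ang [-0.107, 0.246, -0.042] rows>= 2.3
1.45 0.75 xyz [-1.5, -0.82, 16.89] ang [-0.107, 0.246, -0.042] rows>= 2.7
1.4 0.75 xyz [-1.1, -0.81, 17.15] ang [-0.107, 0.246, -0.042] rows>= 2.8
1.2 0.75 xyz [0.35, -0.71, 18.37] ang [-0.107, 0.246, -0.042] rows>= 2.9
1 0.75 xyz [1.54, -0.58, 19.85] ang [-0.107, 0.246, -0.042] rows>= 3.2
0.8 0.7 xyz [2.66, -0.44, 21.44] ang [-0.108, 0.196, -0.04] rows>= 3.5
0.6 0.6 xyz [4.08, -0.29, 23.09] ang [-0.11, 0.096, -0.034] rows>= 3.8
0.45 0.5 xyz [4.77, -0.16, 24.5] ang [-0.111, -0.003, -0.029] rows>= 4.0
0.3 0.4 xyz [5.24, -0.0, 26.0] ang [-0.113, -0.103, -0.023] rows>= 4.2
0.25 0.35 xyz [5.24, 0.06, 26.52] ang [-0.113, -0.153, -0.02] rows>= 4.3
0.2 0.3 xyz [5.23, 0.11, 27.03] ang [-0.114, -0.203, -0.018] rows>= 4.4
0.17 0.3 xyz [5.34, 0.15, 27.35] ang [-0.114, -0.203, -0.018] rows>= 4.5
```

Emit:
jog_arm([
  {"fingers": 1,"xyz": [0,0,0],"angular": [0,0,-0.18]},
  {"fingers": 1,"xyz": [0,0,0],"angular": [0,0,-0.36]},
  {"fingers": 1,"xyz": [0,0,0],"angular": [0,0,-0.54]},
  {"fingers": 1,"xyz": [0,0,0],"angular": [0,0,-0.72]},
  {"fingers": 1,"xyz": [0,0,0],"angular": [0,0,-0.9]},
  {"fingers": 1,"xyz": [0,0,0],"angular": [0,0,-1.08]},
  {"fingers": 1,"xyz": [0,0,0],"angular": [0,0,-1.26]},
  {"fingers": 1,"xyz": [0,0,0],"angular": [0,0,-1.44]},
  {"fingers": 1,"xyz": [0,0,0],"angular": [0,0,-1.62]},
  {"fingers": 1,"xyz": [0,0,0],"angular": [0,0,-1.8]},
  {"fingers": 1,"xyz": [0,0,0],"angular": [0,0,-1.98]},
  {"fingers": 1,"xyz": [0,0,0],"angular": [0,0,-2.1]},
])

```text
clock: 20.75
position: [0.4015, -0.1222, 0.2854]
ee_rot: [2.232, 1.407, 0.175]
force: [0.3, 0.4, -1.0]
width: 0.004
```

```bash
sed -i 's/Rt(YP,a,YP)/Rt(YP+np.pi,a,YP)/' h.py; python3 - <<'E'
from h import *
print(arm.observe()['joints'].round(2),arm.observe()['position'])
go(at(PR,[-.05,0,.26])[0],Rt(YP+np.pi,.7,YP))
E
```

```text
[ 0.63 -0.14 -0.69  2.26  0.45  0.68 -0.82] [ 0.40154566 -0.12223124  0.28542742]
xyz [2.34, 0.8, 2.95] ang [-0.005, -0.237, -1.072] rows>= 5.9
```

Emit:
jog_arm([
  {"fingers": 1,"xyz": [0,0,0],"angular": [0,-0.04,-0.18]},
  {"fingers": 1,"xyz": [0,0,0],"angular": [0,-0.08,-0.36]},
  {"fingers": 1,"xyz": [0,0,0],"angular": [0,-0.12,-0.54]},
  {"fingers": 1,"xyz": [0,0,0],"angular": [0,-0.16,-0.72]},
  {"fingers": 1,"xyz": [2.3,0.8,0],"angular": [0,-0.2,-0.9]},
  {"fingers": 1,"xyz": [2.3,0.8,0],"angular": [0,-0.24,-1.07]},
  {"fingers": 1,"xyz": [2.3,0.8,0],"angular": [0,-0.24,-1.07]},
  {"fingers": 1,"xyz": [2.3,0.8,0],"angular": [0,-0.24,-1.07]},
  {"fingers": 1,"xyz": [2.3,0.8,0],"angular": [0,-0.24,-1.07]},
])

```text
clock: 21.88
position: [0.4188, -0.1056, 0.2864]
ee_rot: [1.189, 2.189, -0.431]
force: [-0.4, -1.2, -1.0]
width: 0.006
```

```bash
python3 - <<'E'
from h import *
print(arm.observe()['joints'].round(2),arm.observe()['position'])
go(at(PR,[-.03,0,.15])[0],Rt(YP+np.pi,.75,YP))
st=arm.observe()
for phi,a in [(1.45,.75),(1.4,.75),(1.2,.75),(1,.75),(.8,.7),(.6,.6),(.45,.5),(.3,.4),(.25,.35),(.2,.3),(.17,.3)]:
    p,r=hp(phi,a); print(phi,a,end=' '); go(p,r,st)
E
```

```text
[ 0.47  0.01 -0.88  2.26  0.89  0.97 -0.4 ] [ 0.41883983 -0.10555828  0.28637773]
xyz [6.24, 0.4, 12.58] ang [-0.008, -0.05, -0.012] rows>= 2.2
1.45 0.75 xyz [4.41, 0.45, 16.45] ang [-0.008, -0.05, -0.012] rows>= 2.7
1.4 0.75 xyz [4.07, 0.46, 16.79] ang [-0.008, -0.05, -0.012] rows>= 2.8
1.2 0.75 xyz [2.88, 0.49, 18.27] ang [-0.008, -0.05, -0.012] rows>= 3.0
1 0.75 xyz [2.01, 0.51, 19.96] ang [-0.008, -0.05, -0.012] rows>= 3.2
0.8 0.7 xyz [1.23, 0.53, 21.75] ang [-0.007, -0.0, -0.012] rows>= 3.5
0.6 0.6 xyz [0.16, 0.56, 23.65] ang [-0.007, 0.1, -0.013] rows>= 3.8
0.45 0.5 xyz [-0.24, 0.58, 25.17] ang [-0.006, 0.2, -0.013] rows>= 4.0
0.3 0.4 xyz [-0.4, 0.59, 26.74] ang [-0.006, 0.3, -0.013] rows>= 4.3
0.25 0.35 xyz [-0.31, 0.59, 27.25] ang [-0.005, 0.35, -0.014] rows>= 4.4
0.2 0.3 xyz [-0.19, 0.59, 27.76] ang [-0.005, 0.4, -0.014] rows>= 4.4
0.17 0.3 xyz [-0.24, 0.6, 28.09] ang [-0.005, 0.4, -0.014] rows>= 4.5
```

Emit:
jog_arm([
  {"fingers": 1,"xyz": [6.2,0.4,6],"angular": [0,-0.05,0]},
  {"fingers": 1,"xyz": [6.2,0.4,10],"angular": [0,-0.05,0]},
  {"fingers": 1,"xyz": [6.2,0.4,12.5],"angular": [0,-0.05,0]},
  {"fingers": 1,"xyz": [6.2,0.4,12.5],"angular": [0,-0.05,0]},
  {"fingers": 1,"xyz": [6.2,0.4,12.5],"angular": [0,-0.05,0]},
])

```text
clock: 22.5
position: [0.4406, -0.1303, 0.1516]
ee_rot: [1.164, 2.147, -0.456]
force: [-0.1, 0.1, -0.5]
width: 0.007
```

```bash
python3 - <<'E'
from h import *
st=arm.observe(); print(st['position'])
for phi,a in [(1.45,.75),(1.4,.75),(1.2,.75),(1,.75),(.9,.73),(.8,.7),(.7,.65),(.6,.6),(.5,.53),(.45,.5),(.35,.43),(.3,.4),(.25,.35),(.2,.3),(.17,.3),(.14,.3)]:
    p,r=hp(phi,a); print(phi,a,end=' '); go(p,r,st)
im2,c2=snap('side','s7'); u=proj(c2,[.45,-.14,.1])[0].astype(int); cv2.imwrite('pics/v11.png',cv2.resize(im2[u[1]-60:u[1]+60,u[0]-60:u[0]+60],(480,480),interpolation=cv2.INTER_CUBIC))
E
```

```text
[ 0.44063866 -0.13025838  0.15160243]
1.45 0.75 xyz [-1.57, -0.0, 4.13] ang [-0.007, -0.0, -0.011] rows>= 0.7
1.4 0.75 xyz [-1.89, 0.0, 4.48] ang [-0.007, -0.0, -0.011] rows>= 0.8
1.2 0.75 xyz [-3.01, 0.03, 6.02] ang [-0.007, -0.0, -0.011] rows>= 1.1
1 0.75 xyz [-3.79, 0.05, 7.75] ang [-0.007, -0.0, -0.011] rows>= 1.4
0.9 0.73 xyz [-4.08, 0.06, 8.65] ang [-0.007, 0.02, -0.011] rows>= 1.5
0.8 0.7 xyz [-4.48, 0.07, 9.57] ang [-0.007, 0.05, -0.011] rows>= 1.7
0.7 0.65 xyz [-5.02, 0.08, 10.53] ang [-0.007, 0.1, -0.011] rows>= 1.9
0.6 0.6 xyz [-5.46, 0.09, 11.53] ang [-0.007, 0.15, -0.011] rows>= 2.0
0.5 0.53 xyz [-5.68, 0.1, 12.54] ang [-0.006, 0.22, -0.012] rows>= 2.2
0.45 0.5 xyz [-5.78, 0.11, 13.07] ang [-0.006, 0.25, -0.012] rows>= 2.3
0.35 0.43 xyz [-5.84, 0.12, 14.11] ang [-0.006, 0.32, -0.012] rows>= 2.4
0.3 0.4 xyz [-5.86, 0.12, 14.65] ang [-0.005, 0.35, -0.012] rows>= 2.5
0.25 0.35 xyz [-5.74, 0.12, 15.15] ang [-0.005, 0.4, -0.012] rows>= 2.6
0.2 0.3 xyz [-5.59, 0.13, 15.65] ang [-0.005, 0.45, -0.012] rows>= 2.7
0.17 0.3 xyz [-5.63, 0.13, 15.98] ang [-0.005, 0.45, -0.012] rows>= 2.7
0.14 0.3 xyz [-5.49, 0.13, 16.23] ang [-0.005, 0.45, -0.012] rows>= 2.7
```

View pics/v11.png

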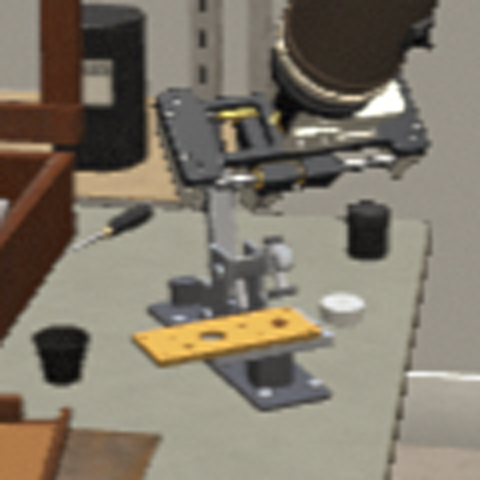

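Emit:
jog_arm([
  {"fingers": 1,"xyz": [-1.6,0,3.6],"angular": [0,0,0]},
  {"fingers": 1,"xyz": [-1.9,0,4.5],"angular": [0,0,0]},
  {"fingers": 1,"xyz": [-3,0,6],"angular": [0,0,0]},
  {"fingers": 1,"xyz": [-3.8,0,7.8],"angular": [0,0,0]},
  {"fingers": 1,"xyz": [-4.5,0.1,9.6],"angular": [0,0.05,0]},
  {"fingers": 1,"xyz": [-5.4,0.1,11.5],"angular": [0,0.15,0]},
  {"fingers": 1,"xyz": [-5.8,0.1,13.1],"angular": [0,0.25,0]},
  {"fingers": 1,"xyz": [-5.9,0.1,14.6],"angular": [0,0.35,0]},
  {"fingers": 1,"xyz": [-5.7,0.1,15.2],"angular": [0,0.4,0]},
  {"fingers": 1,"xyz": [-5.6,0.1,15.7],"angular": [0,0.45,0]},
  {"fingers": 1,"xyz": [-5.6,0.1,16.0],"angular": [0,0.45,0]},
  {"fingers": 1,"xyz": [-5.6,0.1,16.0],"angular": [0,0.45,0]},
])

```text
clock: 24.05
position: [0.5236, -0.2544, 0.0747]
ee_rot: [1.364, 2.522, -0.206]
force: [-11.2, 6.3, 23.5]
width: 0.008
```

```bash
python3 - <<'E'
from h import *
st=arm.observe(); print(st['position'],st['force'])
print((np.linalg.inv(PR)@[*st['position'],1])[:3]*1000)
im2,c2=snap('side','s8'); u=proj(c2,[.48,-.18,.08])[0].astype(int); a=cv2.resize(im2[u[1]-50:u[1]+50,u[0]-50:u[0]+50],(400,400),interpolation=cv2.INTER_CUBIC)
im,c=snap('wrist','w8'); cv2.imwrite('pics/v12.png',np.hstack([a,cv2.resize(im,(533,400))[:,:400]]))
for phi in (.2,): go(*hp(phi,.3,pen=-.03))
E
```

```text
[ 0.52364861 -0.25438795  0.07471907] [-11.15639804   6.33663059  23.45458883]
[118.66860668   0.2980412   74.71906568]
xyz [-0.16, -0.04, -3.08] ang [-0.002, 0.003, -0.011] rows>= 0.5
```

View pics/v12.png

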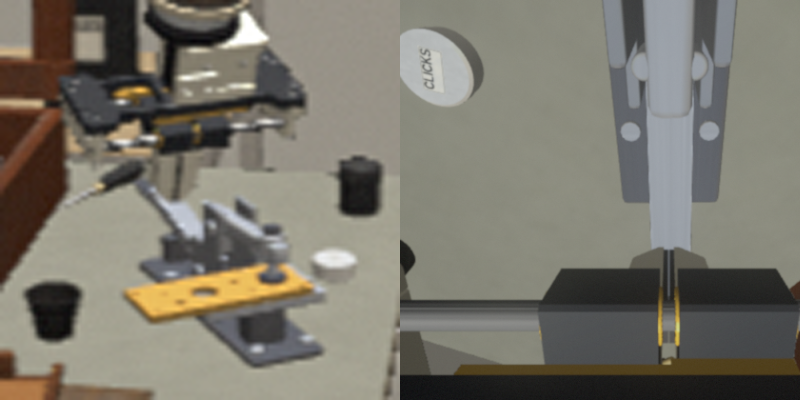

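Emit:
jog_arm([
  {"fingers": 1,"xyz": [0,0,0.15],"angular": [0,0,0]},
  {"fingers": 1,"xyz": [0,0,0.15],"angular": [0,0,0]},
  {"fingers": 1,"xyz": [0,0,0],"angular": [0,0,0]},
  {"fingers": 1,"xyz": [0,0,-0.3],"angular": [0,0,0]},
  {"fingers": 1,"xyz": [0,0,-0.8],"angular": [0,0,0]},
  {"fingers": 1,"xyz": [0,0,-1.5],"angular": [0,0,0]},
  {"fingers": 1,"xyz": [0,0,-2.5],"angular": [0,0,0]},
  {"fingers": 1,"xyz": [0,0,-2.5],"angular": [0,0,0]},
  {"fingers": 1,"xyz": [0,0,-2.5],"angular": [0,0,0]},
  {"fingers": 1,"xyz": [0,0,-2.5],"angular": [0,0,0]},
  {"fingers": 1,"xyz": [0,0,-2.5],"angular": [0,0,0]},
])

```text
clock: 25.52
position: [0.5193, -0.2493, 0.0952]
ee_rot: [1.367, 2.525, -0.205]
force: [0.3, -0.5, -0.4]
width: 0.001
```

```bash
python3 - <<'E'
from h import *
st=arm.observe(); print(st['position'],st['force'])
im,c=snap('wrist','w9'); im2,c2=snap('side','s9')
a=cv2.imread('pics/s8_raw.png'); u=proj(c2,[.46,-.14,.08])[0].astype(int)
s=(slice(u[1]-40,u[1]+40),slice(u[0]-40,u[0]+40))
# predicted handle end / grip on shut press
P=at(PR,np.array([[24+141*np.cos(f)-7*np.sin(f),0,31+141*np.sin(f)+7*np.cos(f)] for f in (.2,.34)])/1000); 
for p in P: 
    for img,cc in ((im,c),(im2,c2)):
        v=proj(cc,p)[0]; print(p.round(3),v.round(1)); cv2.circle(img,tuple(int(q) for q in v.round()),2 if img is im2 else 4,(255,0,255),1)
cv2.imwrite('pics/v13.png',np.hstack([cv2.resize(im2[s],(400,400),interpolation=cv2.INTER_CUBIC),cv2.resize(im,(533,400))[:,66:466]]))
# tab flick pose: vertical-ish tilt .3
tab=at(PR,[.160,0,.056])[0]; print('tab',tab); a=.3
go(tab-Rt(YP+np.pi,a,YP).apply([0,0,.017])+[0,0,.03],Rt(YP+np.pi,a,YP))
E
```

```text
[ 0.51926754 -0.24931815  0.09524579] [ 0.30204057 -0.54674601 -0.37222308]
[ 0.547 -0.29   0.066] [285.5 317.3]
[ 0.547 -0.29   0.066] [284.8 178.2]
[ 0.543 -0.284  0.085] [285.7 337.9]
[ 0.543 -0.284  0.085] [285.4 173.5]
tab [ 0.54642361 -0.28887958  0.056     ]
xyz [-4.3, 0.1, 0.61] ang [-0.003, -0.001, -0.012] rows>= 0.7
```

View pics/v13.png

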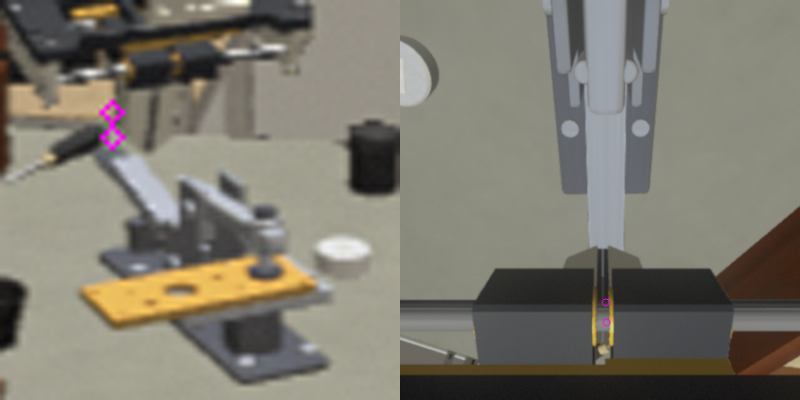

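```bash
python3 - <<'E'
from h import *
for x,z in ((.164,.056+.017+.03),(.164,.059),(.21,.11),(.21,.20)): go(at(PR,[x,0,z])[0],Rt(YP+np.pi))
E
```

```text
xyz [-5.19, 0.11, 0.8] ang [-0.001, 0.299, -0.012] rows>= 1.6
xyz [-3.89, 0.11, 5.01] ang [-0.001, 0.299, -0.012] rows>= 1.6
xyz [-9.79, 0.17, 1.49] ang [-0.001, 0.299, -0.012] rows>= 1.6
xyz [-12.44, 0.18, -7.11] ang [-0.001, 0.299, -0.012] rows>= 2.3
```

Emit:
jog_arm([
  {"fingers": 1,"xyz": [-3,0.1,-1],"angular": [0,0.15,0]},
  {"fingers": 1,"xyz": [-5.2,0.1,0],"angular": [0,0.3,0]},
  {"fingers": 1,"xyz": [-5.2,0.1,0.8],"angular": [0,0.3,0]},
  {"fingers": 1,"xyz": [-5.2,0.1,0.8],"angular": [0,0.3,0]},
  {"fingers": 1,"xyz": [-5.2,0.1,0.8],"angular": [0,0.3,0]},
  {"fingers": 1,"xyz": [-4.7,0.1,2.5],"angular": [0,0.3,0]},
  {"fingers": 1,"xyz": [-4.2,0.1,4.0],"angular": [0,0.3,0]},
  {"fingers": 1,"xyz": [-3.9,0.1,5.0],"angular": [0,0.3,0]},
  {"fingers": 1,"xyz": [-3.9,0.1,5.1],"angular": [0,0.3,0]},
  {"fingers": 1,"xyz": [-3.9,0.1,5.1],"angular": [0,0.3,0]},
])

```text
clock: 26.88
position: [0.5487, -0.2923, 0.0584]
ee_rot: [-1.495, -2.763, -0.002]
force: [-1.7, 0.5, 3.1]
width: 0.003
```

```bash
python3 - <<'E'
from h import *
st=arm.observe(); print(st['position'],st['force'],(np.linalg.inv(PR)@[*st['position'],1])[:3]*1000)
go(at(PR,[.164,0,.058])[0],Rt(YP+np.pi))
E
```

```text
[ 0.54871627 -0.29228879  0.05836185] [-1.72248803  0.47246857  3.11853531] [1.64108400e+02 5.04086328e-03 5.83618531e+01]
xyz [0.01, -0.0, 0.04] ang [0.001, -0.001, -0.012] rows>= 0.1
```

Emit:
jog_arm([
  {"fingers": 1,"xyz": [0,0,0.1],"angular": [0,0,0]},
  {"fingers": 1,"xyz": [-2.5,0,-4],"angular": [0,0,0]},
  {"fingers": 1,"xyz": [-5,0,-9],"angular": [0,0,0]},
  {"fingers": 1,"xyz": [-5,0,-15],"angular": [0,0,0]},
  {"fingers": 1,"xyz": [-5,0,-20],"angular": [0,0,0]},
  {"fingers": 1,"xyz": [-5,0,-22],"angular": [0,0,0]},
  {"fingers": 1,"xyz": [-5,0,-22],"angular": [0,0,0]},
  {"fingers": 1,"xyz": [-5,0,-22],"angular": [0,0,0]},
  {"fingers": 1,"xyz": [-5,0,-22],"angular": [0,0,0]},
])

```text
clock: 28.0
position: [0.5753, -0.3347, 0.2764]
ee_rot: [-1.494, -2.761, -0.001]
force: [-0.8, 0.0, -0.3]
width: 0.009
```

```bash
python3 - <<'E'
from h import *
im2,c2=snap('side','s10'); im,c=snap('top','t10')
P={}
u=proj(c2,[.46,-.14,.08])[0].astype(int); s=(slice(u[1]-40,u[1]+40),slice(u[0]-40,u[0]+40))
v=proj(c,[.46,-.12,.05])[0].astype(int); s2=(slice(v[1]-40,v[1]+40),slice(v[0]-40,v[0]+40))
cv2.imwrite('pics/v14.png',np.hstack([cv2.resize(im2[s],(400,400),interpolation=cv2.INTER_CUBIC),cv2.resize(im[s2],(400,400),interpolation=cv2.INTER_CUBIC)]))
st=arm.observe(); print(st['position'],st['joints'].round(2))
go(at(PR,[-.07,.09,.25])[0],Rt(.591))
E
```

```text
[ 0.57566812 -0.33458659  0.2770248 ] [ 0.98  0.65 -0.94  1.36  0.52  1.39  0.63]
xyz [28.53, 8.77, 2.76] ang [-0.001, -0.002, 1.559] rows>= 8.3
```

View pics/v14.png

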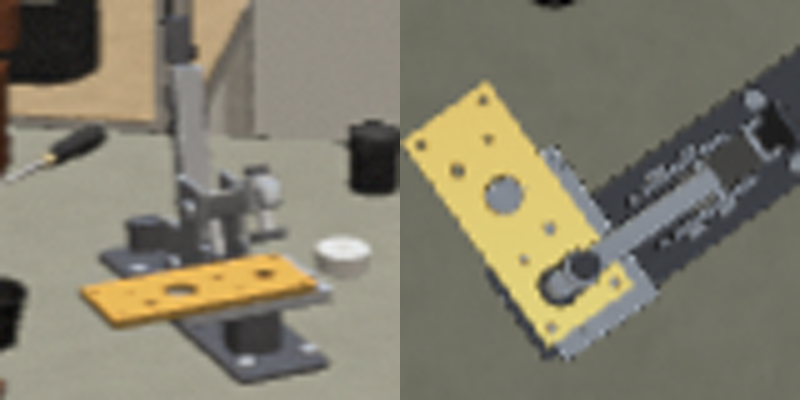

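Emit:
jog_arm([
  {"fingers": -0.6,"xyz": [4,1,0],"angular": [0,0,0.18]},
  {"fingers": -0.6,"xyz": [8,2,0],"angular": [0,0,0.36]},
  {"fingers": -0.6,"xyz": [12,3,0],"angular": [0,0,0.54]},
  {"fingers": -0.6,"xyz": [16,4,0],"angular": [0,0,0.72]},
  {"fingers": -0.6,"xyz": [20,5.5,0],"angular": [0,0,0.9]},
  {"fingers": -0.6,"xyz": [24,7,0],"angular": [0,0,1.08]},
  {"fingers": -0.6,"xyz": [28.5,8.8,0],"angular": [0,0,1.26]},
  {"fingers": -0.6,"xyz": [28.5,8.8,1],"angular": [0,0,1.44]},
  {"fingers": -0.6,"xyz": [28.5,8.8,2.5],"angular": [0,0,1.56]},
  {"fingers": -0.6,"xyz": [28.5,8.8,2.5],"angular": [0,0,1.56]},
  {"fingers": -0.6,"xyz": [28.5,8.8,2.5],"angular": [0,0,1.56]},
], grip_force=60)

```text
clock: 29.48
position: [0.494, -0.0478, 0.2537]
ee_rot: [-3.004, -0.917, -0.001]
force: [-0.3, -0.6, -0.5]
width: 0.797
```

```bash
python3 - <<'E'
from h import *
st=arm.observe(); print(st['position'],st['width'])
im,c=plates(('wrist',),'b',.056); plates(('top',),'b',.006)
i=np.linalg.inv(PR); 
hsv=cv2.cvtColor(im,cv2.COLOR_BGR2HSV); m=cv2.inRange(hsv,(18,90,130),(32,255,255)); q=max(cv2.findContours(m,0,1)[0],key=cv2.contourArea)
P=np.array([(i@[*onz(c,p[0],.056),1])[:2]*1000 for p in q]); print(P.min(0),P.max(0))
go(at(PR,[-.07,.051,.12])[0],Rt(.591)); go(at(PR,[-.07,.051,.073])[0],Rt(.591))
E
```

```text
[ 0.4940315  -0.04780942  0.25374054] 0.7965773288855328
wrist [455. -73.] [130.1  53.3] long axis deg 33.6
top [419.4 305.5] [ 54.5 131.2] long axis deg 177.1
[-96.94359903 -20.6281572 ] [-43.52965756 109.29095512]
xyz [-4.01, -0.08, 13.39] ang [-0.0, -0.002, 0.0] rows>= 2.2
xyz [-4.02, -0.08, 18.09] ang [-0.0, -0.002, 0.0] rows>= 3.0
```

Emit:
jog_arm([
  {"fingers": -0.6,"xyz": [-4,-0.1,6],"angular": [0,0,0]},
  {"fingers": -0.6,"xyz": [-4,-0.1,12],"angular": [0,0,0]},
  {"fingers": -0.6,"xyz": [-4,-0.1,15],"angular": [0,0,0]},
  {"fingers": -0.6,"xyz": [-4,-0.1,17],"angular": [0,0,0]},
  {"fingers": -0.6,"xyz": [-4,-0.1,18.05],"angular": [0,0,0]},
  {"fingers": -0.6,"xyz": [-4,-0.1,18.1],"angular": [0,0,0]},
  {"fingers": -0.6,"xyz": [-4,-0.1,18.1],"angular": [0,0,0]},
  {"fingers": -0.6,"xyz": [-4,-0.1,18.1],"angular": [0,0,0]},
])

```text
clock: 30.58
position: [0.4608, -0.0692, 0.0732]
ee_rot: [3.006, 0.912, 0.003]
force: [-0.3, 0.3, -1.0]
width: 0.798
```

Emit:
jog_arm([
  {"fingers": 1,"xyz": [0,0,0],"angular": [0,0,0]},
  {"fingers": 1,"xyz": [0,0,0],"angular": [0,0,0]},
  {"fingers": 1,"xyz": [0,0,0],"angular": [0,0,0]},
  {"fingers": 1,"xyz": [0,0,0],"angular": [0,0,0]},
  {"fingers": 1,"xyz": [0,0,0],"angular": [0,0,0]},
])

```text
clock: 31.2
position: [0.4612, -0.0688, 0.0733]
ee_rot: [-3.006, -0.913, -0.004]
force: [-0.0, 0.6, 9.3]
width: 0.308
```

Emit:
jog_arm([
  {"fingers": -0.6,"xyz": [0,0,-0.2],"angular": [0,0,0]},
  {"fingers": -0.6,"xyz": [0,0,-0.2],"angular": [0,0,0]},
  {"fingers": -0.6,"xyz": [0,0,-0.1],"angular": [0,0,0]},
  {"fingers": -0.6,"xyz": [0,0,0.15],"angular": [0,0,0]},
  {"fingers": -0.6,"xyz": [0,0,0.15],"angular": [0,0,0]},
  {"fingers": -0.6,"xyz": [0,0,0.15],"angular": [0,0,0]},
])

```text
clock: 31.95
position: [0.4601, -0.0689, 0.0708]
ee_rot: [-3.005, -0.913, -0.001]
force: [0.6, -0.7, -0.5]
width: 0.799
```

Emit:
jog_arm([
  {"fingers": 1,"xyz": [0,0,0],"angular": [0,0,0]},
  {"fingers": 1,"xyz": [0,0,0],"angular": [0,0,0]},
  {"fingers": 1,"xyz": [0,0,0],"angular": [0,0,0]},
  {"fingers": 1,"xyz": [0,0,0],"angular": [0,0,0]},
  {"fingers": 1,"xyz": [0,0,0],"angular": [0,0,0]},
])

```text
clock: 32.58
position: [0.4606, -0.0694, 0.0711]
ee_rot: [-3.006, -0.912, -0.002]
force: [3.0, -2.6, 3.0]
width: 0.555
```

Emit:
jog_arm([
  {"fingers": 1,"xyz": [0.3,0,0],"angular": [0,0,0]},
  {"fingers": 1,"xyz": [0.7,0,0],"angular": [0,0,0]},
  {"fingers": 1,"xyz": [1.1,0,0],"angular": [0,0,0]},
  {"fingers": 1,"xyz": [1.6,0,0],"angular": [0,0,0]},
  {"fingers": 1,"xyz": [1.6,0,0],"angular": [0,0,0]},
  {"fingers": 1,"xyz": [1.6,0,0],"angular": [0,0,0]},
], grip_force=25)

```text
clock: 33.33
position: [0.4689, -0.063, 0.0707]
ee_rot: [3.005, 0.909, -0.014]
force: [-12.9, -10.3, 23.8]
width: 0.575
```

```bash
cat > loc.py <<'E'
from h import *
def loc(tag,z=.056,big=True):
    im,c=snap('wrist',tag); hsv=cv2.cvtColor(im,cv2.COLOR_BGR2HSV); m=cv2.inRange(hsv,(18,90,100),(32,255,255)); q=max(cv2.findContours(m,0,1)[0],key=cv2.contourArea)
    p=imaging.camera_params('wrist')['hand_eye']; K=c[0]
    uv=np.array(q)[:,0]; top=uv[uv[:,1]<uv[:,1].min()+3].mean(0); print('plate far edge px',top,'L/R',uv.min(0),uv.max(0))
    for zt in (.0145,): 
        d=p[:3,:3]@np.linalg.solve(K,[*top,1]); o=p[:3,3]; print('edge in tool mm at z',zt,((o+d*(zt-o[2])/d[2])*1000).round(1))
    i=np.linalg.inv(PR); print('edge press',(i@[*onz(c,top,z),1])[:3]*1000)
E
python3 - <<'E'
from loc import *
print(arm.observe()['position'],arm.observe()['width']); loc('w11')
E
```

```text
[ 0.46893981 -0.0630434   0.07067936] 0.575077011881173
plate far edge px [281.5        159.51612903] L/R [219 159] [343 315]
edge in tool mm at z 0.0145 [57.4 -0.7 14.5]
edge press [-71.24585892 118.76177517  56.        ]
```

Emit:
jog_arm([
  {"fingers": 1,"xyz": [0.9,0,0],"angular": [0,0,0]},
  {"fingers": 1,"xyz": [0.9,0,-0.3],"angular": [0,0,0]},
  {"fingers": 1,"xyz": [0.9,0,-0.6],"angular": [0,0,0]},
  {"fingers": 1,"xyz": [1.0,0,-0.8],"angular": [0,0,0]},
  {"fingers": 1,"xyz": [1.0,0,-0.8],"angular": [0,0,0]},
], grip_force=60)

```text
clock: 34.0
position: [0.4819, -0.0545, 0.079]
ee_rot: [-3.005, -0.913, -0.002]
force: [0.2, 0.3, -3.0]
width: 0.555
```

```bash
python3 - <<'E'
from loc import *
st=arm.observe(); print(st['position'],st['width'],st['force'],st['ft_torque']); loc('w12')
E
```

```text
[ 0.48186506 -0.05447758  0.07900792] 0.555261164605223 [ 0.22657672  0.30837994 -2.97468824] [-0.02522351 -0.07178461  0.01606433]
plate far edge px [236.86363636 133.68181818] L/R [202 132] [343 315]
edge in tool mm at z 0.0145 [ 68.3 -19.5  14.5]
edge press [-91.08523856 144.50350863  56.        ]
```

```bash
python3 - <<'E'
from h import *
im2,c2=snap('side','s12'); u=proj(c2,[.49,-.05,.06])[0].astype(int); a=cv2.resize(im2[u[1]-45:u[1]+45,u[0]-45:u[0]+45],(400,400),interpolation=cv2.INTER_CUBIC)
im=cv2.imread('pics/w12_raw.png'); cv2.imwrite('pics/v15.png',np.hstack([a,cv2.resize(im[90:390,130:430],(400,400))]))
E
```

```text
(no output)
```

View pics/v15.png

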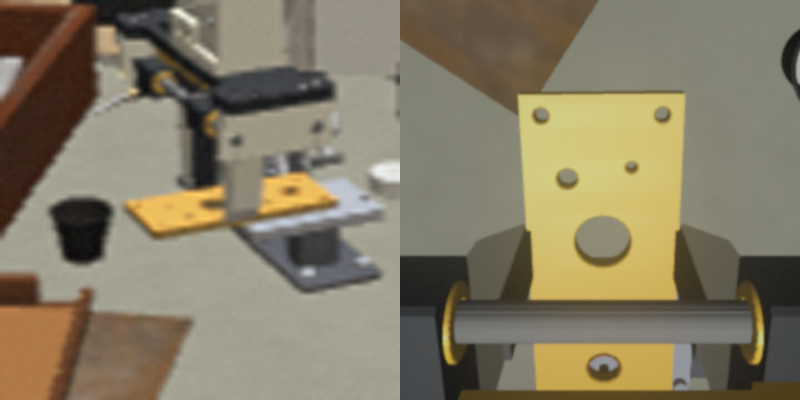

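Emit:
jog_arm([
  {"fingers": 1,"xyz": [2,0,-0.4],"angular": [0,0,0]},
  {"fingers": 1,"xyz": [4,0,-0.4],"angular": [0,0,0]},
  {"fingers": 1,"xyz": [6,0,-0.4],"angular": [0,0,0]},
  {"fingers": 1,"xyz": [8,0,-1],"angular": [0,0,0]},
  {"fingers": 1,"xyz": [9,0,-4],"angular": [0,0,0]},
  {"fingers": 1,"xyz": [9,0,-7],"angular": [0,0,0]},
  {"fingers": 1,"xyz": [9,0,-10],"angular": [0,0,0]},
  {"fingers": 1,"xyz": [9,0,-12],"angular": [0,0,0]},
  {"fingers": 1,"xyz": [9,0,-12],"angular": [0,0,0]},
  {"fingers": 1,"xyz": [9,0,-12],"angular": [0,0,0]},
])

```text
clock: 35.35
position: [0.5562, -0.0047, 0.198]
ee_rot: [-3.005, -0.913, 0.001]
force: [-0.7, -0.3, -2.4]
width: 0.559
```

```bash
python3 - <<'E'
from fit import *
i=np.linalg.inv(RK)
# intensity profile along rack x at y=0 and y=-.06,.06 in both views
for nm,c,f in (('w',w,'w1_raw'),('t',t,'top0')):
    im=cv2.imread(f'pics/{f}.png').astype(np.float32)
    for y in (-.06,.0,.07):
        xs=np.arange(-70,-25,1.5)
        for z,xs in ((.02,np.arange(-66,-30,2)),(.052,np.arange(10,48,2))):
            uv=proj(c,at(RK,np.c_[xs/1000,np.full(len(xs),y),np.full(len(xs),z)])).astype(np.float32)
            v=cv2.remap(im,uv[None,:,0],uv[None,:,1],cv2.INTER_LINEAR)[0].mean(1).astype(int)
            print(nm,y,z,dict(zip(xs.tolist(),v.tolist())))
st=arm.observe(); print(st['position'],st['width'],st['force'])
E
```

```text
w -0.06 0.02 {-66: 99, -64: 101, -62: 101, -60: 102, -58: 103, -56: 104, -54: 101, -52: 81, -50: 71, -48: 73, -46: 73, -44: 76, -42: 124, -40: 147, -38: 148, -36: 147, -34: 148, -32: 147}
w -0.06 0.052 {10: 141, 12: 140, 14: 135, 16: 88, 18: 70, 20: 83, 22: 100, 24: 101, 26: 102, 28: 101, 30: 95, 32: 72, 34: 71, 36: 67, 38: 68, 40: 69, 42: 69, 44: 68, 46: 66}
w 0.0 0.02 {-66: 97, -64: 97, -62: 97, -60: 98, -58: 98, -56: 101, -54: 94, -52: 74, -50: 72, -48: 71, -46: 67, -44: 74, -42: 119, -40: 136, -38: 137, -36: 136, -34: 135, -32: 135}
w 0.0 0.052 {10: 130, 12: 130, 14: 126, 16: 79, 18: 72, 20: 82, 22: 99, 24: 101, 26: 102, 28: 102, 30: 96, 32: 72, 34: 67, 36: 66, 38: 66, 40: 67, 42: 67, 44: 65, 46: 64}
w 0.07 0.02 {-66: 93, -64: 93, -62: 94, -60: 95, -58: 94, -56: 95, -54: 89, -52: 75, -50: 75, -48: 75, -46: 69, -44: 73, -42: 109, -40: 123, -38: 124, -36: 123, -34: 124, -32: 123}
w 0.07 0.052 {10: 119, 12: 118, 14: 115, 16: 74, 18: 68, 20: 82, 22: 100, 24: 102, 26: 102, 28: 99, 30: 93, 32: 70, 34: 64, 36: 63, 38: 65, 40: 65, 42: 65, 44: 65, 46: 67}
t -0.06 0.02 {-66: 67, -64: 67, -
[... 401 characters left out ...]
50: 38, -48: 39, -46: 41, -44: 55, -42: 80, -40: 102, -38: 116, -36: 115, -34: 114, -32: 114}
t 0.0 0.052 {10: 100, 12: 76, 14: 39, 16: 40, 18: 40, 20: 42, 22: 51, 24: 72, 26: 77, 28: 77, 30: 78, 32: 74, 34: 56, 36: 37, 38: 37, 40: 38, 42: 37, 44: 36, 46: 37}
t 0.07 0.02 {-66: 62, -64: 63, -62: 63, -60: 63, -58: 64, -56: 63, -54: 59, -52: 51, -50: 43, -48: 43, -46: 46, -44: 57, -42: 80, -40: 101, -38: 111, -36: 111, -34: 111, -32: 111}
t 0.07 0.052 {10: 98, 12: 62, 14: 38, 16: 39, 18: 39, 20: 42, 22: 56, 24: 79, 26: 78, 28: 78, 30: 74, 32: 65, 34: 36, 36: 34, 38: 38, 40: 38, 42: 38, 44: 39, 46: 41}
[ 0.55616569 -0.00473697  0.19798462] 0.5591817383941671 [-0.72766881 -0.27081089 -2.40331062]
```

```bash
cat >> h.py <<'E'
YR=0.1126
def rk(y,x=10.6,z=73.6): return at(RK,np.array([x,y,z])/1000)[0],Rt(YR,.646,YR)
E
python3 - <<'E'
from h import *
p,r=rk(-60,10.6,170); print(p); go(p,r); go(p,Rt(YR))
E
```

```text
[0.60777461 0.093171   0.17      ]
xyz [9.73, -5.27, 2.8] ang [-0.155, 0.634, 0.46] rows>= 4.3
xyz [9.73, -5.27, 2.8] ang [-0.001, 0.0, 0.477] rows>= 2.6
```

Emit:
jog_arm([
  {"fingers": 1,"xyz": [2.5,-1.3,0],"angular": [-0.03,0.12,0.09]},
  {"fingers": 1,"xyz": [5,-2.6,0],"angular": [-0.06,0.25,0.18]},
  {"fingers": 1,"xyz": [7.5,-4,0],"angular": [-0.09,0.38,0.27]},
  {"fingers": 1,"xyz": [9.7,-5.3,0],"angular": [-0.12,0.5,0.36]},
  {"fingers": 1,"xyz": [9.7,-5.3,1],"angular": [-0.155,0.634,0.46]},
  {"fingers": 1,"xyz": [9.7,-5.3,1],"angular": [-0.155,0.634,0.46]},
  {"fingers": 1,"xyz": [9.7,-5.3,1],"angular": [-0.155,0.634,0.46]},
  {"fingers": 1,"xyz": [9.7,-5.3,1],"angular": [-0.155,0.634,0.46]},
  {"fingers": 1,"xyz": [9.7,-5.3,1],"angular": [-0.155,0.634,0.46]},
])

```text
clock: 36.48
position: [0.6099, 0.0936, 0.1973]
ee_rot: [-2.948, -0.164, -0.963]
force: [0.7, -0.5, -2.3]
width: 0.56
```

```bash
python3 - <<'E'
from h import *
st=arm.observe(); print(st['position'],st['width'],st['force'],st['joints'].round(2))
go(*rk(-60,10.6,110)); go(*rk(-60))
# check plate-in-hand edge: brown-proof check = top corners of yellow vs hole; print yellow extent with tighter hue
im,c=snap('wrist','w13'); hsv=cv2.cvtColor(im,cv2.COLOR_BGR2HSV); m=cv2.inRange(hsv,(20,110,120),(32,255,255)); m[:, :200]=0; m[:,365:]=0
r=(m>0).sum(1); print([(k,int(r[k])) for k in range(120,200,5)])
E
```

```text
[0.60994815 0.09360212 0.19727867] 0.5599082003819835 [ 0.73531608 -0.52391373 -2.31608838] [-0.34  0.24  0.04  2.22  1.02  0.12 -2.74]
xyz [-5.33, 0.03, 6.91] ang [-0.001, 0.015, -0.002] rows>= 1.4
xyz [-7.48, 0.04, 9.85] ang [-0.001, 0.015, -0.002] rows>= 2.0
[(120, 0), (125, 0), (130, 0), (135, 0), (140, 0), (145, 0), (150, 0), (155, 0), (160, 125), (165, 125), (170, 125), (175, 105), (180, 125), (185, 123), (190, 123), (195, 123)]
```

Emit:
jog_arm([
  {"fingers": 1,"xyz": [0,0,-1],"angular": [0,0,-0.16]},
  {"fingers": 1,"xyz": [0,0,-2],"angular": [0,0,-0.32]},
  {"fingers": 1,"xyz": [0,0,-2],"angular": [0,0,-0.48]},
  {"fingers": 1,"xyz": [0,0,-2],"angular": [0,0,-0.64]},
  {"fingers": 1,"xyz": [0,0,-2],"angular": [0,0,-0.8]},
  {"fingers": 1,"xyz": [0,0,-2],"angular": [0,0,-0.96]},
  {"fingers": 1,"xyz": [0,0,-2],"angular": [0,0,-1.12]},
  {"fingers": 1,"xyz": [0,0,-2],"angular": [0,0,-1.28]},
  {"fingers": 1,"xyz": [0,0,-2],"angular": [0,0,-1.44]},
  {"fingers": 1,"xyz": [0,0,-2],"angular": [0,0,-1.57]},
  {"fingers": 1,"xyz": [0,0,-2],"angular": [0,0,-1.57]},
])

```text
clock: 37.9
position: [0.5985, 0.0911, 0.2139]
ee_rot: [1.768, 1.971, 0.646]
force: [0.8, 0.0, -2.6]
width: 0.556
```

Emit:
jog_arm([
  {"fingers": 1,"xyz": [0,0,0],"angular": [0,0,-0.16]},
  {"fingers": 1,"xyz": [0,0,0],"angular": [0,0,-0.32]},
  {"fingers": 1,"xyz": [0,0,0],"angular": [0,0,-0.48]},
  {"fingers": 1,"xyz": [0,0,0],"angular": [0,0,-0.64]},
  {"fingers": 1,"xyz": [0,0,0],"angular": [0,0,-0.8]},
  {"fingers": 1,"xyz": [0,0,0],"angular": [0,0,-0.96]},
  {"fingers": 1,"xyz": [0,0,0],"angular": [0,0,-1.12]},
  {"fingers": 1,"xyz": [0,0,0],"angular": [0,0,-1.28]},
  {"fingers": 1,"xyz": [0,0,0],"angular": [0,0,-1.44]},
  {"fingers": 1,"xyz": [0,0,0],"angular": [0,0,-1.57]},
  {"fingers": 1,"xyz": [0,0,0],"angular": [0,0,-1.57]},
])

```text
clock: 39.28
position: [0.5984, 0.0914, 0.2139]
ee_rot: [-0.134, 2.507, 0.048]
force: [0.4, -0.1, -2.8]
width: 0.556
```

```bash
sed -i 's/def rk(y,x=10.6,z=73.6): .*/def rk(y,x=-1.5,z=64.5,a=.646): return at(RK,np.array([x,y,z])\/1000)[0],Rt(YR+np.pi,a,YR)/' h.py; python3 - <<'E'
from h import *
st=arm.observe(); print(st['position'],st['width'],st['force'],st['joints'].round(2))
go(*rk(-60,-1.5,110)); go(*rk(-60))
im,c=snap('wrist','w14'); hsv=cv2.cvtColor(im,cv2.COLOR_BGR2HSV); m=cv2.inRange(hsv,(20,110,120),(32,255,255)); m[:, :200]=0; m[:,365:]=0
r=(m>0).sum(1); print([(k,int(r[k])) for k in range(120,200,5)])
E
```

```text
[0.59836997 0.09142278 0.21390042] 0.5564380457101668 [ 0.44782893 -0.07154086 -2.80027512] [ 0.26  0.27 -0.66  2.18  1.2   0.31  0.25]
xyz [6.35, 0.03, 8.23] ang [-0.0, -0.014, -0.006] rows>= 1.7
xyz [9.03, 0.02, 11.9] ang [-0.0, -0.014, -0.006] rows>= 2.4
[(120, 0), (125, 0), (130, 0), (135, 0), (140, 0), (145, 0), (150, 0), (155, 0), (160, 124), (165, 120), (170, 75), (175, 56), (180, 56), (185, 88), (190, 85), (195, 79)]
```

Emit:
jog_arm([
  {"fingers": 1,"xyz": [1.6,0,2.1],"angular": [0,0,0]},
  {"fingers": 1,"xyz": [3.2,0,4.1],"angular": [0,-0.014,0]},
  {"fingers": 1,"xyz": [4.8,0,6.2],"angular": [0,-0.014,0]},
  {"fingers": 1,"xyz": [6.3,0,8.2],"angular": [0,-0.014,0]},
  {"fingers": 1,"xyz": [6.3,0,8.2],"angular": [0,-0.014,0]},
  {"fingers": 1,"xyz": [6.3,0,8.2],"angular": [0,-0.014,0]},
  {"fingers": 1,"xyz": [6.3,0,8.2],"angular": [0,-0.014,0]},
])

```text
clock: 40.2
position: [0.5966, 0.0917, 0.112]
ee_rot: [-0.138, 2.49, 0.047]
force: [-0.3, -0.5, -3.1]
width: 0.561
```

```bash
python3 - <<'E'
from h import *
st=arm.observe(); print(st['position'],st['width'],st['force'],st['joints'].round(2))
go(*rk(-60,-1.5,110)); go(*rk(-60))
E
```

```text
[0.59662712 0.09171372 0.11200121] 0.5609108902131515 [-0.34642571 -0.48666151 -3.06699638] [ 0.2   0.48 -0.64  2.29  2.07  0.44 -0.59]
xyz [0.19, 0.02, 0.11] ang [-0.001, 0.002, -0.002] rows>= 0.0
xyz [2.94, 0.02, 3.73] ang [-0.001, 0.002, -0.002] rows>= 0.8
```

Reachable now. Lower slowly onto the rack.

Emit:
jog_arm([
  {"fingers": 1,"xyz": [0.8,0,1.0],"angular": [0,0,0]},
  {"fingers": 1,"xyz": [1.6,0,2.0],"angular": [0,0,0]},
  {"fingers": 1,"xyz": [2.2,0,2.8],"angular": [0,0,0]},
  {"fingers": 1,"xyz": [2.6,0,3.3],"angular": [0,0,0]},
  {"fingers": 1,"xyz": [2.9,0,3.7],"angular": [0,0,0]},
  {"fingers": 1,"xyz": [2.9,0,3.7],"angular": [0,0,0]},
  {"fingers": 1,"xyz": [2.9,0,3.7],"angular": [0,0,0]},
])

```text
clock: 41.08
position: [0.5956, 0.0916, 0.0665]
ee_rot: [-0.141, 2.486, 0.045]
force: [-20.5, -6.5, 35.0]
width: 0.564
```

```bash
python3 - <<'E'
from h import *
st=arm.observe(); print(st['position'],st['width'],st['force'],st['joints'].round(2))
go(*rk(-60))
E
```

```text
[0.59563272 0.09163964 0.0665481 ] 0.5641616937195689 [-20.45133126  -6.50395955  34.97755553] [ 0.23  0.61 -0.7   2.32  2.22  0.59 -0.7 ]
xyz [0.11, 0.02, 0.17] ang [-0.002, 0.006, 0.002] rows>= 0.0
```

Emit:
jog_arm([
  {"fingers": 1,"xyz": [-0.1,0,-0.25],"angular": [0,0,0]},
  {"fingers": 1,"xyz": [-0.1,0,-0.25],"angular": [0,0,0]},
  {"fingers": 1,"xyz": [-0.1,0,-0.25],"angular": [0,0,0]},
])

```text
clock: 41.45
position: [0.5951, 0.0917, 0.0669]
ee_rot: [-0.139, 2.49, 0.047]
force: [-3.1, -0.4, 8.6]
width: 0.561
```

Emit:
jog_arm([
  {"fingers": 0.2,"xyz": [0,0,0],"angular": [0,0,0]},
  {"fingers": -0.4,"xyz": [0,0,0],"angular": [0,0,0]},
  {"fingers": -0.4,"xyz": [0,0,0],"angular": [0,0,0]},
  {"fingers": -0.4,"xyz": [0,0,0],"angular": [0,0,0]},
  {"fingers": -0.4,"xyz": [0,0,-2],"angular": [0,0,0]},
  {"fingers": -0.4,"xyz": [0,0,-6],"angular": [0,0,0]},
  {"fingers": -0.4,"xyz": [0,0,-11],"angular": [0,0,0]},
  {"fingers": -0.4,"xyz": [0,0,-14],"angular": [0,0,0]},
  {"fingers": -0.4,"xyz": [0,0,-14],"angular": [0,0,0]},
  {"fingers": -0.4,"xyz": [0,0,-14],"angular": [0,0,0]},
])

```text
clock: 42.7
position: [0.5109, 0.0819, 0.1776]
ee_rot: [-0.139, 2.492, 0.047]
force: [0.1, 0.8, -0.4]
width: 0.695
```

```bash
cat > rackchk.py <<'E'
from h import *
from scipy.optimize import least_squares
def chk(c,im,y0,tag,lo):
    "fit x,y,z,tilt of a racked plate's outer face to its yellow contour (hull corners)"
    hsv=cv2.cvtColor(im,cv2.COLOR_BGR2HSV); m=cv2.inRange(hsv,lo,(34,255,255))
    C=at(RK,[[.014,y0,.049]])[0]; u=proj(c,C)[0]
    best=[q for q in cv2.findContours(m,0,1)[0] if cv2.contourArea(q)>250]
    for q in best:
        r=cv2.minAreaRect(q); print(tag,'pred centre px',u.round(0),'rect',np.round(r[0],1),np.round(r[1],1),round(r[2],1))
def pred(c,y0,x=.014,z=.049,a=np.radians(37)):
    e=np.array([np.cos(a),0,np.sin(a)]); n=np.array([-np.sin(a),0,np.cos(a)]); C=np.array([x,y0,z])
    P=at(RK,[C+s*.065*e+np.array([0,t*.027,0])+.006*n for s,t in ((-1,-1),(-1,1),(1,1),(1,-1))]); q=proj(c,P).astype(np.float32); r=cv2.minAreaRect(q); print('pred rect',np.round(r[0],1),np.round(r[1],1),round(r[2],1)); return q
E
python3 - <<'E'
from rackchk import *
st=arm.observe(); print(st['position'],st['width'])
im,c=snap('top','t15'); chk(c,im,-.06,'top',(12,90,130)); pred(c,-.06)
im2,c2=snap('side','s15'); w,cw=snap('wrist','w15')
q=pred(cw,-.06); chk(cw,w,-.06,'wrist',(20,110,110))
u=proj(c2,RK[:3,3]+[0,0,.05])[0].astype(int); a=cv2.resize(im2[u[1]-60:u[1]+60,u[0]-60:u[0]+60],(400,400),interpolation=cv2.INTER_CUBIC)
cv2.polylines(w,[q.astype(np.int32)],True,(255,0,255),1); cv2.imwrite('pics/v16.png',np.hstack([a,cv2.resize(w,(533,400))[:,66:466]]))
E
```

```text
[0.51092128 0.08191688 0.17762923] 0.694684940546484
top pred centre px [222. 167.] rect [146.4 242.9] [20.4 49.2] 3.2
top pred centre px [222. 167.] rect [201.4 169.6] [45.5 98. ] 81.9
top pred centre px [222. 167.] rect [298.9 100.5] [74.1 38.5] 87.5
pred rect [221.9 167.5] [45.8 21.2] 79.3
pred rect [282.3 202.3] [145.8  67.1] 89.9
wrist pred centre px [282. 205.] rect [425.4 336.4] [12.2 53.9] 5.6
wrist pred centre px [282. 205.] rect [281.5 179.5] [91. 67.] 90.0
```

```bash
cat >> rackchk.py <<'E'
def line(c,im,y,x=.014,z=.049,a=np.radians(37),rng=range(-75,80,5)):
    e=np.array([np.cos(a),0,np.sin(a)]); n=np.array([-np.sin(a),0,np.cos(a)])
    P=at(RK,[np.array([x,y,z])+s/1000*e+.006*n for s in rng]); uv=proj(c,P).astype(np.float32)
    v=cv2.remap(im,uv[None,:,0],uv[None,:,1],cv2.INTER_LINEAR)[0]; h=cv2.cvtColor(v[None],cv2.COLOR_BGR2HSV)[0]
    print(round(y,3),' '.join(f'{s}:{int(k[0])}/{int(k[1])}/{int(k[2])}' for s,k in zip(rng,h)))
E
python3 - <<'E'
from rackchk import *
c=cam('wrist'); im=cv2.imread('pics/w15_raw.png')
for y in (-.082,-.038,-.028): line(c,im,y)
c=cam('top'); im=cv2.imread('pics/t15_raw.png'); line(c,im,-.08)
c=cam('side'); im=cv2.imread('pics/s15_raw.png'); line(c,im,-.08)
E
```

```text
-0.082 -75:14/157/109 -70:14/160/113 -65:14/151/132 -60:22/130/235 -55:18/151/179 -50:22/126/240 -45:22/125/242 -40:22/123/243 -35:22/120/244 -30:23/119/244 -25:22/117/245 -20:23/114/244 -15:23/110/244 -10:23/107/245 -5:23/105/245 0:24/102/244 5:24/102/245 10:24/100/245 15:25/98/244 20:25/96/245 25:25/95/245 30:25/94/244 35:25/94/244 40:26/93/244 45:26/91/244 50:26/91/244 55:26/91/244 60:26/91/243 65:22/133/136 70:26/93/242 75:18/114/145
-0.038 -75:14/157/109 -70:14/162/113 -65:14/154/131 -60:22/131/235 -55:20/150/195 -50:22/128/239 -45:22/129/240 -40:22/125/242 -35:22/124/244 -30:22/123/244 -25:22/122/245 -20:22/120/246 -15:23/118/246 -10:23/115/246 -5:23/114/246 0:23/110/246 5:23/110/246 10:23/110/246 15:24/107/246 20:24/104/245 25:24/102/245 30:24/102/245 35:24/102/245 40:24/101/245 45:25/99/244 50:25/98/244 55:25/97/244 60:25/99/243 65:21/137/154 70:25/98/243 75:19/82/131
-0.028 -75:14/155/105 -70:14/162/110 -65:14/153/128 -60:17/149/180 -55:17/147/182 -50:17/153/182 -45:17/151/183 -40:17/151/184 -35:17/152/185 -30:17/151/184 -25:16/156/150 -20:15/155/145 -15:15/152/146 -10:16/15
[... 426 characters left out ...]
183 -10:19/164/183 -5:19/163/182 0:19/163/183 5:19/164/182 10:19/164/182 15:19/163/183 20:19/163/183 25:19/163/183 30:19/163/183 35:19/163/183 40:19/164/182 45:19/164/183 50:19/163/183 55:19/163/185 60:18/159/125 65:19/161/158 70:17/138/98 75:16/92/75
-0.08 -75:12/144/92 -70:13/152/116 -65:17/155/191 -60:19/153/226 -55:19/155/205 -50:19/159/224 -45:19/158/223 -40:19/156/222 -35:19/159/204 -30:19/158/225 -25:19/156/225 -20:19/157/226 -15:19/156/225 -10:19/157/221 -5:19/157/226 0:19/156/225 5:19/156/224 10:19/156/224 15:19/157/223 20:19/158/213 25:19/158/216 30:19/157/224 35:19/157/224 40:19/156/220 45:19/158/214 50:19/157/222 55:19/158/223 60:19/158/223 65:19/158/191 70:11/148/67 75:10/145/65
```

```bash
python3 - <<'E'
from h import *
plates(('top',),'c')
p=np.array([.4194,.3055]); e=np.array([np.cos(-.051),np.sin(-.051)]); g=p+.0076*e; print(g)
go([*g,.2],Rt(np.pi-.051)); st=arm.observe(); print(st['joints'].round(2))
E
```

```text
top [419.4 305.5] [ 54.5 131.2] long axis deg 177.1
[0.42699012 0.30511257]
xyz [3.27, 23.11, -5.34] ang [0.053, 0.643, 0.157] rows>= 3.8
[ 0.19  0.19 -0.61  2.41  1.82  0.28 -0.43]
```

Emit:
jog_arm([
  {"fingers": -0.8,"xyz": [0,2,-3],"angular": [0,0,0]},
  {"fingers": -0.8,"xyz": [0.5,5,-5.3],"angular": [0,0.1,0]},
  {"fingers": -0.8,"xyz": [1,9,-5.3],"angular": [0.01,0.2,0.03]},
  {"fingers": -0.8,"xyz": [1.5,13,-5.3],"angular": [0.02,0.3,0.06]},
  {"fingers": -0.8,"xyz": [2,17,-5.3],"angular": [0.03,0.42,0.1]},
  {"fingers": -0.8,"xyz": [3.3,21,-5.3],"angular": [0.04,0.54,0.13]},
  {"fingers": -0.8,"xyz": [3.3,23.1,-5.3],"angular": [0.053,0.643,0.157]},
  {"fingers": -0.8,"xyz": [3.3,23.1,-5.3],"angular": [0.053,0.643,0.157]},
  {"fingers": -0.8,"xyz": [3.3,23.1,-5.3],"angular": [0.053,0.643,0.157]},
  {"fingers": -0.8,"xyz": [3.3,23.1,-5.3],"angular": [0.053,0.643,0.157]},
  {"fingers": -0.8,"xyz": [3.3,23.1,-5.3],"angular": [0.053,0.643,0.157]},
])

```text
clock: 44.28
position: [0.427, 0.3039, 0.2007]
ee_rot: [0.082, 3.138, -0.001]
force: [-0.5, 0.9, -0.7]
width: 0.899
```

```bash
python3 - <<'E'
from h import *
st=arm.observe(); print(st['position'],st['width'],st['joints'].round(2)); plates(('wrist',),'d')
g=[.427,.305]; go([*g,.06],Rt(np.pi-.051)); go([*g,.0205],Rt(np.pi-.051))
E
```

```text
[0.42696216 0.30392031 0.20067416] 0.8993139655974929 [-0.17  0.41 -0.74  1.83  0.33  1.02  0.48]
wrist [418.4 306.1] [ 54.7 129.9] long axis deg 177.0
xyz [0.04, 0.09, 14.07] ang [-0.0, 0.003, -0.001] rows>= 2.3
xyz [0.05, 0.09, 18.02] ang [-0.0, 0.003, -0.001] rows>= 2.9
```

Emit:
jog_arm([
  {"fingers": -0.8,"xyz": [-0.05,0.1,6],"angular": [0,0,0]},
  {"fingers": -0.8,"xyz": [-0.05,0.1,12],"angular": [0,0,0]},
  {"fingers": -0.8,"xyz": [-0.05,0.1,15],"angular": [0,0,0]},
  {"fingers": -0.8,"xyz": [-0.05,0.1,17],"angular": [0,0,0]},
  {"fingers": -0.8,"xyz": [-0.05,0.1,18.1],"angular": [0,0,0]},
  {"fingers": -0.8,"xyz": [-0.05,0.1,18.1],"angular": [0,0,0]},
  {"fingers": -0.8,"xyz": [-0.05,0.1,18.1],"angular": [0,0,0]},
  {"fingers": -0.8,"xyz": [-0.05,0.1,18.1],"angular": [0,0,0]},
], grip_force=60)

```text
clock: 45.32
position: [0.4282, 0.3063, 0.0203]
ee_rot: [0.08, 3.138, 0.001]
force: [-0.0, 0.8, 0.1]
width: 0.9
```

Emit:
jog_arm([
  {"fingers": -0.8,"xyz": [0,0,-0.1],"angular": [0,0,0]},
  {"fingers": 1,"xyz": [0,0,-0.1],"angular": [0,0,0]},
  {"fingers": 1,"xyz": [0,0,-0.1],"angular": [0,0,0]},
  {"fingers": 1,"xyz": [0,0,-0.1],"angular": [0,0,0]},
  {"fingers": 1,"xyz": [0,0,-0.1],"angular": [0,0,0]},
  {"fingers": 1,"xyz": [0,0,-0.1],"angular": [0,0,0]},
  {"fingers": 1,"xyz": [0,0,-0.1],"angular": [0,0,0]},
  {"fingers": 1,"xyz": [0,0,-1],"angular": [0,0,0]},
  {"fingers": 1,"xyz": [0,0,-3],"angular": [0,0,0]},
  {"fingers": 1,"xyz": [0,0,-6],"angular": [0,0,0]},
  {"fingers": 1,"xyz": [0,0,-9],"angular": [0,0,0]},
  {"fingers": 1,"xyz": [0,0,-11],"angular": [0,0,0]},
])

```text
clock: 46.82
position: [0.4276, 0.3062, 0.1312]
ee_rot: [0.08, 3.138, 0.001]
force: [0.6, 1.1, -2.2]
width: 0.565
```

```bash
cat > hand.py <<'E'
from h import *
def hand():
    "plate in hand, seen by wrist: row profile of yellow + tool-x of first yellow row"
    st=arm.observe(); print(st['position'],st['width'],st['force'].round(1),st['joints'].round(2))
    im,c=snap('wrist','h%d'%int(st['clock']*100)); hsv=cv2.cvtColor(im,cv2.COLOR_BGR2HSV); m=cv2.inRange(hsv,(20,90,110),(34,255,255))
    r=(m[:,225:340]>0).sum(1); k=np.argmax(r>70); cols=np.where(m[k+3]>0)[0]; p=imaging.camera_params('wrist')['hand_eye']; K=c[0]
    for uv in ((282,k),(cols.min(),k+3),(cols.max(),k+3)):
        d=p[:3,:3]@np.linalg.solve(K,[*uv,1]); o=p[:3,3]; print(uv,((o+d*(.0148-o[2])/d[2])*1000).round(1))
E
python3 - <<'E'
from hand import *
hand(); go(at(PR,[-.07,.17,.14])[0],Rt(.591+np.pi))
E
```

```text
[0.42755642 0.30621567 0.13119771] 0.5652310874320204 [ 0.6  1.1 -2.2] [-0.21  0.5  -0.7   1.91  0.41  0.88  0.41]
(282, np.int64(123)) [74.5 -0.1 14.8]
(np.int64(218), np.int64(126)) [ 73.3 -26.9  14.8]
(np.int64(346), np.int64(126)) [73.3 26.7 14.8]
xyz [-14.68, -30.32, -0.69] ang [0.001, 0.005, -0.642] rows>= 5.4
```

Emit:
jog_arm([
  {"fingers": 1,"xyz": [-1,-3,-2],"angular": [0,0,0]},
  {"fingers": 1,"xyz": [-3,-7,-2],"angular": [0,0,-0.1]},
  {"fingers": 1,"xyz": [-5,-11,-2],"angular": [0,0,-0.2]},
  {"fingers": 1,"xyz": [-7,-15,-2],"angular": [0,0,-0.3]},
  {"fingers": 1,"xyz": [-9,-19,-2],"angular": [0,0,-0.4]},
  {"fingers": 1,"xyz": [-11,-23,-2],"angular": [0,0,-0.5]},
  {"fingers": 1,"xyz": [-13,-27,-2],"angular": [0,0,-0.6]},
  {"fingers": 1,"xyz": [-14.7,-30.3,-1],"angular": [0,0,-0.64]},
  {"fingers": 1,"xyz": [-14.7,-30.3,-0.7],"angular": [0,0,-0.64]},
  {"fingers": 1,"xyz": [-14.7,-30.3,-0.7],"angular": [0,0,-0.64]},
  {"fingers": 1,"xyz": [-14.7,-30.3,-0.7],"angular": [0,0,-0.64]},
])

```text
clock: 48.25
position: [0.5585, -0.0027, 0.1369]
ee_rot: [-0.914, 3.004, -0.0]
force: [0.6, 0.1, -2.4]
width: 0.563
```

```bash
python3 - <<'E'
from hand import *
hand(); go(at(PR,[-.07,.17,.079])[0],Rt(.591+np.pi)); go(at(PR,[-.07,.052,.079])[0],Rt(.591+np.pi))
E
```

```text
[ 0.55850696 -0.00265318  0.13694873] 0.5629638674089135 [ 0.6  0.1 -2.4] [ 0.48  0.58 -0.82  1.82  0.51  0.97  1.61]
(282, np.int64(123)) [74.4  0.5 14.8]
(np.int64(218), np.int64(126)) [ 73.2 -26.3  14.8]
(np.int64(346), np.int64(126)) [73.2 27.3 14.8]
xyz [-0.04, -0.08, 5.8] ang [-0.001, 0.002, -0.0] rows>= 0.9
xyz [11.76, -0.08, 5.78] ang [-0.001, 0.002, -0.0] rows>= 2.1
```

Emit:
jog_arm([
  {"fingers": 1,"xyz": [0,0.1,3],"angular": [0,0,0]},
  {"fingers": 1,"xyz": [0,0.1,5.7],"angular": [0,0,0]},
  {"fingers": 1,"xyz": [0,0.1,5.7],"angular": [0,0,0]},
  {"fingers": 1,"xyz": [0,0.1,5.7],"angular": [0,0,0]},
  {"fingers": 1,"xyz": [2,0.1,5.7],"angular": [0,0,0]},
  {"fingers": 1,"xyz": [4.5,0.1,5.7],"angular": [0,0,0]},
  {"fingers": 1,"xyz": [7,0.1,5.7],"angular": [0,0,0]},
  {"fingers": 1,"xyz": [9,0.1,5.7],"angular": [0,0,0]},
  {"fingers": 1,"xyz": [10.8,0.1,5.7],"angular": [0,0,0]},
  {"fingers": 1,"xyz": [11.8,0.1,5.7],"angular": [0,0,0]},
  {"fingers": 1,"xyz": [11.8,0.1,5.7],"angular": [0,0,0]},
  {"fingers": 1,"xyz": [11.8,0.1,5.7],"angular": [0,0,0]},
])

```text
clock: 49.8
position: [0.4611, -0.0684, 0.0797]
ee_rot: [-0.911, 3.004, -0.0]
force: [-0.3, -1.1, -2.3]
width: 0.567
```

```bash
python3 - <<'E'
from h import *
st=arm.observe(); print(st['position'],st['width'],st['force'].round(1)); go(at(PR,[-.0715,.052,.0725])[0],Rt(.591+np.pi))
E
```

```text
[ 0.46105742 -0.06835478  0.07966301] 0.5671410471530087 [-0.3 -1.1 -2.3]
xyz [-0.0, 0.08, 0.72] ang [-0.001, 0.003, -0.002] rows>= 0.1
```

Emit:
jog_arm([
  {"fingers": 1,"xyz": [0,0.1,0.4],"angular": [0,0,0]},
  {"fingers": 1,"xyz": [0,0.1,0.75],"angular": [0,0,0]},
  {"fingers": 1,"xyz": [0,0.1,0.75],"angular": [0,0,0]},
  {"fingers": 1,"xyz": [0,0.1,0.75],"angular": [0,0,0]},
  {"fingers": 0.2,"xyz": [0,0.1,0.75],"angular": [0,0,0]},
  {"fingers": -0.6,"xyz": [0,0.1,0.75],"angular": [0,0,0]},
  {"fingers": -0.6,"xyz": [0,0.1,0.75],"angular": [0,0,0]},
  {"fingers": -0.6,"xyz": [0,0.1,0.75],"angular": [0,0,0]},
])

```text
clock: 50.8
position: [0.4599, -0.068, 0.0721]
ee_rot: [-0.911, 3.005, -0.001]
force: [0.6, 0.5, 2.1]
width: 0.79
```

Emit:
jog_arm([
  {"fingers": -0.6,"xyz": [-0.5,0,-3],"angular": [0,0,0]},
  {"fingers": -0.6,"xyz": [-3,0,-8],"angular": [0,0,0]},
  {"fingers": -0.6,"xyz": [-7,0,-13],"angular": [0,0,0]},
  {"fingers": -0.6,"xyz": [-10,0,-18],"angular": [0,0,0]},
  {"fingers": -0.6,"xyz": [-12,0,-20],"angular": [0,0,0]},
  {"fingers": -0.6,"xyz": [-12,0,-20],"angular": [0,0,0]},
  {"fingers": -0.6,"xyz": [-12,0,-20],"angular": [0,0,0]},
  {"fingers": -0.6,"xyz": [-12,0,-20],"angular": [0,0,0]},
])

```text
clock: 51.8
position: [0.558, -0.0023, 0.2708]
ee_rot: [0.91, -3.006, 0.001]
force: [-0.4, -1.5, 0.9]
width: 0.802
```

```bash
cat > pchk.py <<'E'
from h import *
def pchk():
    i=np.linalg.inv(PR)
    for n,lo in (('wrist',(18,90,110)),('top',(12,90,130)),('side',(12,110,130))):
        im,c=snap(n,'pc'+n); hsv=cv2.cvtColor(im,cv2.COLOR_BGR2HSV); m=cv2.inRange(hsv,lo,(32,255,255))
        ctr=proj(c,at(PR,[-.07,.06,.056]))[0]
        if n=='side': continue
        for q in cv2.findContours(m,0,1)[0]:
            if cv2.contourArea(q)>200 and cv2.pointPolygonTest(q,tuple(map(float,ctr)),True)>-15:
                P=np.array([(i@[*onz(c,p[0],.056),1])[:2]*1000 for p in q],np.float32); print(n,'press-frame extents',P.min(0).round(1),P.max(0).round(1),np.round(cv2.minAreaRect(P)[0],1),np.round(cv2.minAreaRect(P)[1:],1) if 0 else cv2.minAreaRect(P)[1:])
E
python3 - <<'E'
from pchk import *
st=arm.observe(); print(st['position']); pchk()
go(at(PR,[-.05,0,.27])[0],Rt(YP+np.pi,.7,YP)); go(at(PR,[-.03,0,.15])[0],Rt(YP+np.pi,.75,YP))
E
```

```text
[ 0.55801242 -0.002331    0.27081436]
wrist press-frame extents [-99.    2.9] [-45.2 106.6] [-72.2  54.7] ((103.59970092773438, 53.872032165527344), 89.82025146484375)
xyz [16.99, -2.2, 0.15] ang [0.547, -0.548, 1.498] rows>= 9.0
xyz [16.99, -4.19, 12.15] ang [0.585, -0.586, 1.488] rows>= 9.1
```

Emit:
jog_arm([
  {"fingers": 1,"xyz": [3,-0.4,0],"angular": [0.06,-0.06,0.16]},
  {"fingers": 1,"xyz": [6,-0.8,0],"angular": [0.12,-0.12,0.32]},
  {"fingers": 1,"xyz": [9,-1.2,0],"angular": [0.18,-0.18,0.48]},
  {"fingers": 1,"xyz": [12,-1.6,0],"angular": [0.24,-0.24,0.64]},
  {"fingers": 1,"xyz": [15,-2,0],"angular": [0.3,-0.3,0.8]},
  {"fingers": 1,"xyz": [17,-2.2,0],"angular": [0.36,-0.36,0.96]},
  {"fingers": 1,"xyz": [17,-2.2,0],"angular": [0.42,-0.42,1.12]},
  {"fingers": 1,"xyz": [17,-2.2,0],"angular": [0.48,-0.48,1.3]},
  {"fingers": 1,"xyz": [17,-2.2,0],"angular": [0.547,-0.548,1.498]},
  {"fingers": 1,"xyz": [17,-2.2,0],"angular": [0.547,-0.548,1.498]},
  {"fingers": 1,"xyz": [17,-2.2,0],"angular": [0.547,-0.548,1.498]},
  {"fingers": 1,"xyz": [17,-2.2,0],"angular": [0.547,-0.548,1.498]},
], grip_force=20)

```text
clock: 53.45
position: [0.43, -0.1134, 0.2714]
ee_rot: [1.169, 2.199, -0.426]
force: [-0.3, 0.8, -0.2]
width: 0.007
```

```bash
python3 - <<'E'
from h import *
st=arm.observe(); print(st['position'],st['joints'].round(2)); go(at(PR,[-.03,0,.15])[0],Rt(YP+np.pi,.75,YP))
E
```

```text
[ 0.42997285 -0.1134386   0.27138327] [ 0.63  0.07 -1.04  2.27  0.98  0.96 -0.45]
xyz [6.24, -0.11, 10.61] ang [0.002, -0.05, 0.002] rows>= 2.0
```

Emit:
jog_arm([
  {"fingers": 1,"xyz": [6.2,-0.1,4],"angular": [0,-0.05,0]},
  {"fingers": 1,"xyz": [6.2,-0.1,8],"angular": [0,-0.05,0]},
  {"fingers": 1,"xyz": [6.2,-0.1,10.6],"angular": [0,-0.05,0]},
  {"fingers": 1,"xyz": [6.2,-0.1,10.6],"angular": [0,-0.05,0]},
  {"fingers": 1,"xyz": [6.2,-0.1,10.6],"angular": [0,-0.05,0]},
  {"fingers": 1,"xyz": [6.2,-0.1,10.6],"angular": [0,-0.05,0]},
])

```text
clock: 54.2
position: [0.4414, -0.1318, 0.1526]
ee_rot: [1.148, 2.151, -0.45]
force: [-0.4, 0.6, 0.6]
width: 0.005
```

```bash
python3 - <<'E'
from h import *
st=arm.observe(); print(st['position'])
for phi,a in [(1.4,.75),(1,.75),(.6,.6),(.2,.3)]:
    p,r=hp(phi,a); print(phi,a,end=' '); go(p,r,st)
E
```

```text
[ 0.44143059 -0.13177467  0.15259668]
1.4 0.75 xyz [-1.69, -0.04, 4.44] ang [0.003, 0.003, -0.002] rows>= 0.8
1 0.75 xyz [-3.57, -0.05, 7.72] ang [0.003, 0.003, -0.002] rows>= 1.4
0.6 0.6 xyz [-5.23, -0.05, 11.5] ang [0.003, 0.153, -0.002] rows>= 2.0
0.2 0.3 xyz [-5.36, -0.06, 15.62] ang [0.003, 0.453, -0.001] rows>= 2.6
```

Emit:
jog_arm([
  {"fingers": 1,"xyz": [-1.4,0,3.6],"angular": [0,0,0]},
  {"fingers": 1,"xyz": [-1.7,0,4.5],"angular": [0,0,0]},
  {"fingers": 1,"xyz": [-2.8,0,6],"angular": [0,0,0]},
  {"fingers": 1,"xyz": [-3.6,0,7.8],"angular": [0,0,0]},
  {"fingers": 1,"xyz": [-4.3,0,9.6],"angular": [0,0.05,0]},
  {"fingers": 1,"xyz": [-5.2,0,11.5],"angular": [0,0.15,0]},
  {"fingers": 1,"xyz": [-5.6,0,13.1],"angular": [0,0.25,0]},
  {"fingers": 1,"xyz": [-5.7,0,14.6],"angular": [0,0.35,0]},
  {"fingers": 1,"xyz": [-5.5,0,15.2],"angular": [0,0.4,0]},
  {"fingers": 1,"xyz": [-5.4,0,15.7],"angular": [0,0.45,0]},
  {"fingers": 1,"xyz": [-5.4,0,16.0],"angular": [0,0.45,0]},
  {"fingers": 1,"xyz": [-5.4,0,16.1],"angular": [0,0.45,0]},
])

```text
clock: 55.7
position: [0.5236, -0.2537, 0.0739]
ee_rot: [1.346, 2.531, -0.206]
force: [-28.0, 15.0, 55.1]
width: 0.005
```

Emit:
jog_arm([
  {"fingers": 1,"xyz": [0,0,0.15],"angular": [0,0,0]},
  {"fingers": 1,"xyz": [0,0,0.15],"angular": [0,0,0]},
  {"fingers": 1,"xyz": [0,0,0],"angular": [0,0,0]},
  {"fingers": 1,"xyz": [0,0,-0.3],"angular": [0,0,0]},
  {"fingers": 1,"xyz": [0,0,-0.8],"angular": [0,0,0]},
  {"fingers": 1,"xyz": [0,0,-1.5],"angular": [0,0,0]},
  {"fingers": 1,"xyz": [0,0,-2.5],"angular": [0,0,0]},
  {"fingers": 1,"xyz": [0,0,-2.5],"angular": [0,0,0]},
  {"fingers": 1,"xyz": [0,0,-2.5],"angular": [0,0,0]},
  {"fingers": 1,"xyz": [0,0,-2.5],"angular": [0,0,0]},
  {"fingers": 1,"xyz": [0,0,-2.5],"angular": [0,0,0]},
])

```text
clock: 57.08
position: [0.5201, -0.2497, 0.0937]
ee_rot: [1.35, 2.532, -0.203]
force: [1.0, -0.0, -1.0]
width: 0.009
```

```bash
python3 - <<'E'
from h import *
st=arm.observe(); print(st['position'],st['force'])
im,c=snap('wrist','w20'); im2,c2=snap('side','s20')
# compare with same-situation pictures of the first locking
a=cv2.imread('pics/s9_raw.png'); u=proj(c2,[.46,-.17,.07])[0].astype(int); s=(slice(u[1]-25,u[1]+25),slice(u[0]-30,u[0]+30))
print('diff to locked',np.abs(a[s].astype(int)-im2[s]).mean(),'to open',np.abs(cv2.imread('pics/s10_raw.png')[s].astype(int)-im2[s]).mean())
for x,z in ((.164,.103),(.164,.058)): go(at(PR,[x,0,z])[0],Rt(YP+np.pi))
E
```

```text
[ 0.520108   -0.2496991   0.09365676] [ 1.00537003 -0.00969353 -1.04621532]
diff to locked 3.8743333333333334 to open 15.018555555555556
xyz [-5.16, -0.0, 0.63] ang [0.001, 0.301, 0.001] rows>= 1.6
xyz [-3.83, -0.01, 4.93] ang [0.001, 0.301, 0.001] rows>= 1.6
```

Locked again. Flick the release as before.

Emit:
jog_arm([
  {"fingers": 1,"xyz": [-3,0,-1],"angular": [0,0.15,0]},
  {"fingers": 1,"xyz": [-5.2,0,0],"angular": [0,0.3,0]},
  {"fingers": 1,"xyz": [-5.2,0,0.6],"angular": [0,0.3,0]},
  {"fingers": 1,"xyz": [-5.2,0,0.6],"angular": [0,0.3,0]},
  {"fingers": 1,"xyz": [-5.2,0,0.6],"angular": [0,0.3,0]},
  {"fingers": 1,"xyz": [-4.7,0,2.5],"angular": [0,0.3,0]},
  {"fingers": 1,"xyz": [-4.2,0,4.0],"angular": [0,0.3,0]},
  {"fingers": 1,"xyz": [-3.8,0,4.9],"angular": [0,0.3,0]},
  {"fingers": 1,"xyz": [-3.8,0,5.0],"angular": [0,0.3,0]},
  {"fingers": 1,"xyz": [-3.8,0,5.0],"angular": [0,0.3,0]},
])

```text
clock: 58.42
position: [0.5486, -0.2917, 0.0575]
ee_rot: [1.477, 2.772, 0.001]
force: [-1.3, 0.8, 3.8]
width: 0.006
```

Emit:
jog_arm([
  {"fingers": 1,"xyz": [0,0,0.1],"angular": [0,0,0]},
  {"fingers": 1,"xyz": [-2.5,0,-4],"angular": [0,0,0]},
  {"fingers": 1,"xyz": [-5,0,-9],"angular": [0,0,0]},
  {"fingers": 1,"xyz": [-5,0,-15],"angular": [0,0,0]},
  {"fingers": 1,"xyz": [-5,0,-20],"angular": [0,0,0]},
  {"fingers": 1,"xyz": [-5,0,-22],"angular": [0,0,0]},
  {"fingers": 1,"xyz": [-5,0,-22],"angular": [0,0,0]},
  {"fingers": 1,"xyz": [-5,0,-22],"angular": [0,0,0]},
  {"fingers": 1,"xyz": [-5,0,-22],"angular": [0,0,0]},
])

```text
clock: 59.55
position: [0.5756, -0.3337, 0.2756]
ee_rot: [-1.477, -2.771, -0.001]
force: [0.8, -0.1, 0.1]
width: 0.002
```

```bash
python3 - <<'E'
from h import *
im2,c2=snap('side','s21'); u=proj(c2,[.46,-.17,.07])[0].astype(int); s=(slice(u[1]-25,u[1]+25),slice(u[0]-30,u[0]+30))
for n in ('s9','s10'): print(n,np.abs(cv2.imread(f'pics/{n}_raw.png')[s].astype(int)-im2[s]).mean())
from pchk import *
pchk()
# go with yaw .591 (tool x=press+y) or flipped; flipped: 
st=arm.observe(); print(st['joints'].round(2)); go(at(PR,[-.07,.09,.25])[0],Rt(.591+np.pi))
E
```

```text
s9 15.11888888888889
s10 2.5473333333333334
top press-frame extents [-98.2 -22.8] [-43.1 107.3] [-70.8  42.1] ((130.11375427246094, 54.91526794433594), 89.67479705810547)
[ 1.02  0.69 -1.05  1.36  0.59  1.42  0.59]
xyz [28.36, 9.04, 2.69] ang [0.001, 0.001, -1.57] rows>= 8.4
```

Emit:
jog_arm([
  {"fingers": -0.6,"xyz": [4,1,0],"angular": [0,0,-0.18]},
  {"fingers": -0.6,"xyz": [8,2,0],"angular": [0,0,-0.36]},
  {"fingers": -0.6,"xyz": [12,3,0],"angular": [0,0,-0.54]},
  {"fingers": -0.6,"xyz": [16,4,0],"angular": [0,0,-0.72]},
  {"fingers": -0.6,"xyz": [20,5.5,0],"angular": [0,0,-0.9]},
  {"fingers": -0.6,"xyz": [24,7,0],"angular": [0,0,-1.08]},
  {"fingers": -0.6,"xyz": [28.4,9,0],"angular": [0,0,-1.26]},
  {"fingers": -0.6,"xyz": [28.4,9,1],"angular": [0,0,-1.44]},
  {"fingers": -0.6,"xyz": [28.4,9,2.5],"angular": [0,0,-1.57]},
  {"fingers": -0.6,"xyz": [28.4,9,2.5],"angular": [0,0,-1.57]},
  {"fingers": -0.6,"xyz": [28.4,9,2.5],"angular": [0,0,-1.57]},
  {"fingers": -0.6,"xyz": [28.4,9,2.5],"angular": [0,0,-1.57]},
], grip_force=60)

```text
clock: 61.25
position: [0.493, -0.0477, 0.2529]
ee_rot: [-0.911, 3.004, -0.001]
force: [0.2, 1.0, -0.1]
width: 0.805
```

```bash
python3 - <<'E'
from pchk import *
st=arm.observe(); print(st['position'],st['joints'].round(2),st['width']); pchk()
go(at(PR,[-.0715,.051,.075])[0],Rt(.591+np.pi))
E
```

```text
[ 0.49298064 -0.04765348  0.25288463] [ 0.89  0.49 -1.25  1.81  0.5   1.21  1.65] 0.80508803286685
wrist press-frame extents [-104.5  -22.7] [-45.  109.3] [-73.9  43.7] ((59.31993103027344, 132.02316284179688), 0.8111270070075989)
xyz [3.91, 0.15, 17.76] ang [-0.001, 0.002, -0.001] rows>= 2.9
```

Emit:
jog_arm([
  {"fingers": -0.6,"xyz": [3.9,0.15,6],"angular": [0,0,0]},
  {"fingers": -0.6,"xyz": [3.9,0.15,12],"angular": [0,0,0]},
  {"fingers": -0.6,"xyz": [3.9,0.15,15],"angular": [0,0,0]},
  {"fingers": -0.6,"xyz": [3.9,0.15,17],"angular": [0,0,0]},
  {"fingers": -0.6,"xyz": [3.9,0.15,18.1],"angular": [0,0,0]},
  {"fingers": -0.6,"xyz": [3.9,0.15,18.1],"angular": [0,0,0]},
  {"fingers": -0.6,"xyz": [3.9,0.15,18.1],"angular": [0,0,0]},
  {"fingers": -0.6,"xyz": [3.9,0.15,18.1],"angular": [0,0,0]},
])

```text
clock: 62.4
position: [0.4602, -0.0682, 0.072]
ee_rot: [-0.913, 3.003, -0.002]
force: [-0.5, -0.5, -0.3]
width: 0.798
```

Emit:
jog_arm([
  {"fingers": -0.6,"xyz": [0,0,0.1],"angular": [0,0,0]},
  {"fingers": -0.6,"xyz": [0,0,0.1],"angular": [0,0,0]},
  {"fingers": 1,"xyz": [0,0,0.1],"angular": [0,0,0]},
  {"fingers": 1,"xyz": [0,0,0.1],"angular": [0,0,0]},
  {"fingers": 1,"xyz": [0,0,0.1],"angular": [0,0,0]},
  {"fingers": 1,"xyz": [0,0,0.1],"angular": [0,0,0]},
  {"fingers": 1,"xyz": [0,0,0.1],"angular": [0,0,0]},
])

```text
clock: 63.28
position: [0.4608, -0.0687, 0.0708]
ee_rot: [-0.913, 3.003, -0.003]
force: [2.4, -3.1, 5.3]
width: 0.56
```

Emit:
jog_arm([
  {"fingers": 1,"xyz": [0,0,-0.2],"angular": [0,0,0]},
  {"fingers": 1,"xyz": [0,0,-0.5],"angular": [0,0,0]},
  {"fingers": 1,"xyz": [0,0,-0.7],"angular": [0,0,0]},
  {"fingers": 1,"xyz": [0,0,-0.7],"angular": [0,0,0]},
])

```text
clock: 63.78
position: [0.4595, -0.0681, 0.0773]
ee_rot: [-0.914, 3.005, -0.001]
force: [0.1, 0.3, -2.0]
width: 0.557
```

```bash
python3 - <<'E'
from hand import *
hand()
E
```

```text
[ 0.45945741 -0.06812834  0.07732433] 0.5569668416319037 [ 0.1  0.3 -2. ] [ 0.79  0.65 -1.05  2.08  0.76  0.86  1.46]
(282, np.int64(122)) [74.8  0.5 14.8]
(np.int64(221), np.int64(125)) [ 73.6 -25.   14.8]
(np.int64(348), np.int64(125)) [73.6 28.1 14.8]
```

Emit:
jog_arm([
  {"fingers": 1,"xyz": [-2,0,-0.1],"angular": [0,0,0]},
  {"fingers": 1,"xyz": [-4,0,-0.1],"angular": [0,0,0]},
  {"fingers": 1,"xyz": [-6,0,-0.1],"angular": [0,0,0]},
  {"fingers": 1,"xyz": [-8,0,-0.1],"angular": [0,0,0]},
  {"fingers": 1,"xyz": [-10,0,-0.5],"angular": [0,0,0]},
  {"fingers": 1,"xyz": [-12,0,-3],"angular": [0,0,0]},
  {"fingers": 1,"xyz": [-12,0,-6],"angular": [0,0,0]},
  {"fingers": 1,"xyz": [-12,0,-9],"angular": [0,0,0]},
  {"fingers": 1,"xyz": [-12,0,-13],"angular": [0,0,0]},
  {"fingers": 1,"xyz": [-12,0,-14],"angular": [0,0,0]},
  {"fingers": 1,"xyz": [-12,0,-14],"angular": [0,0,0]},
])

```text
clock: 65.2
position: [0.5591, -0.0015, 0.2171]
ee_rot: [-0.914, 3.004, -0.002]
force: [-0.2, 1.5, -2.2]
width: 0.555
```

```bash
python3 - <<'E'
from hand import *
hand()
# centre at tool x=+9.5 : tool x downslope; C=TCP+R(9.5,0,20.8) 
C=np.array([17,53.5]); xs=np.array([-np.cos(.646),-np.sin(.646)]); zs=np.array([np.sin(.646),-np.cos(.646)])
t=C-9.5*xs-20.8*zs; print('tcp rack',t)
go(*rk(60,t[0],200)); 
E
```

```text
[ 0.55908502 -0.00154494  0.21709839] 0.5546434656556775 [-0.2  1.5 -2.2] [ 0.65  0.6  -1.13  1.71  0.58  1.21  1.54]
(282, np.int64(121)) [75.2  0.5 14.8]
(np.int64(220), np.int64(124)) [ 74.  -25.4  14.8]
(np.int64(348), np.int64(124)) [74.  28.1 14.8]
tcp rack [12.06419007 75.82773567]
xyz [-15.02, 15.74, 1.61] ang [0.154, -0.634, 0.461] rows>= 4.3
```

Emit:
jog_arm([
  {"fingers": 1,"xyz": [-3,3,0],"angular": [0.03,-0.12,0.09]},
  {"fingers": 1,"xyz": [-6,6,0],"angular": [0.06,-0.25,0.18]},
  {"fingers": 1,"xyz": [-9,9,0],"angular": [0.09,-0.38,0.27]},
  {"fingers": 1,"xyz": [-12,12,0],"angular": [0.12,-0.5,0.36]},
  {"fingers": 1,"xyz": [-15,15.7,0],"angular": [0.154,-0.634,0.46]},
  {"fingers": 1,"xyz": [-15,15.7,0],"angular": [0.154,-0.634,0.46]},
  {"fingers": 1,"xyz": [-15,15.7,1],"angular": [0.154,-0.634,0.46]},
  {"fingers": 1,"xyz": [-15,15.7,1.6],"angular": [0.154,-0.634,0.46]},
  {"fingers": 1,"xyz": [-15,15.7,1.6],"angular": [0.154,-0.634,0.46]},
  {"fingers": 1,"xyz": [-15,15.7,1.6],"angular": [0.154,-0.634,0.46]},
])

```text
clock: 66.5
position: [0.5968, 0.2115, 0.2012]
ee_rot: [-0.14, 2.491, 0.046]
force: [0.6, 0.9, -2.0]
width: 0.562
```

```bash
python3 - <<'E'
from hand import *
hand(); go(*rk(60,12,120)); go(*rk(60,12,77))
E
```

```text
[0.59676466 0.21146863 0.20122799] 0.5616041786454439 [ 0.6  0.9 -2. ] [-0.01  0.35 -0.7   2.13  1.37  0.53 -0.1 ]
(282, np.int64(121)) [75.2  0.  14.8]
(np.int64(67), np.int64(124)) [ 74.1 -90.2  14.8]
(np.int64(348), np.int64(124)) [74.  27.7 14.8]
xyz [5.0, 0.11, 6.44] ang [-0.0, 0.001, -0.0] rows>= 1.3
xyz [7.59, 0.11, 9.87] ang [-0.0, 0.001, -0.0] rows>= 2.0
```

Emit:
jog_arm([
  {"fingers": 1,"xyz": [1.6,0.1,2.1],"angular": [0,0,0]},
  {"fingers": 1,"xyz": [3.3,0.1,4.3],"angular": [0,0,0]},
  {"fingers": 1,"xyz": [5,0.1,6.4],"angular": [0,0,0]},
  {"fingers": 1,"xyz": [6,0.1,7.7],"angular": [0,0,0]},
  {"fingers": 1,"xyz": [6.8,0.1,8.8],"angular": [0,0,0]},
  {"fingers": 1,"xyz": [7.4,0.1,9.6],"angular": [0,0,0]},
  {"fingers": 1,"xyz": [7.5,0.1,9.8],"angular": [0,0,0]},
  {"fingers": 1,"xyz": [7.5,0.1,9.8],"angular": [0,0,0]},
  {"fingers": 1,"xyz": [7.5,0.1,9.8],"angular": [0,0,0]},
])

```text
clock: 67.68
position: [0.5957, 0.2129, 0.0789]
ee_rot: [-0.141, 2.489, 0.046]
force: [-6.7, -3.2, 6.9]
width: 0.56
```

```bash
python3 - <<'E'
from h import *
st=arm.observe(); print(st['position'],st['force'].round(1),st['width']); go(*rk(60,12,76))
E
```

```text
[0.59572651 0.2128992  0.07891767] [-6.7 -3.2  6.9] 0.5595182204875607
xyz [0.18, -0.03, 0.23] ang [-0.0, 0.003, 0.001] rows>= 0.0
```

Emit:
jog_arm([
  {"fingers": 0.2,"xyz": [0,0,0],"angular": [0,0,0]},
  {"fingers": -0.4,"xyz": [0,0,0],"angular": [0,0,0]},
  {"fingers": -0.4,"xyz": [0,0,0],"angular": [0,0,0]},
  {"fingers": -0.4,"xyz": [0,0,0],"angular": [0,0,0]},
  {"fingers": -0.4,"xyz": [0,0,-2],"angular": [0,0,0]},
  {"fingers": -0.4,"xyz": [0,0,-6],"angular": [0,0,0]},
  {"fingers": -0.4,"xyz": [0,0,-11],"angular": [0,0,0]},
  {"fingers": -0.4,"xyz": [0,0,-16],"angular": [0,0,0]},
  {"fingers": -0.4,"xyz": [0,0,-18],"angular": [0,0,0]},
  {"fingers": -0.4,"xyz": [0,0,-18],"angular": [0,0,0]},
  {"fingers": -0.4,"xyz": [0,0,-18],"angular": [0,0,0]},
])

```text
clock: 69.05
position: [0.488, 0.201, 0.2212]
ee_rot: [-0.142, 2.49, 0.047]
force: [-0.2, 0.1, 0.3]
width: 0.698
```

```bash
python3 - <<'E'
from rackchk import *
st=arm.observe(); print(st['position'],st['width'])
w,cw=snap('wrist','w30'); t,ct=snap('top','t30'); s,cs=snap('side','s30')
for n,im,c in (('w',w,cw),('t',t,ct),('s',s,cs)):
    for y in (.04,.08,-.08): print(n,end=' '); line(c,im,y,rng=range(-75,80,10))
u=proj(cs,RK[:3,3]+[0,0,.05])[0].astype(int); a=cv2.resize(s[u[1]-55:u[1]+55,u[0]-40:u[0]+70],(400,400),interpolation=cv2.INTER_CUBIC)
v=proj(ct,[.5,0.05,.05])[0].astype(int); b=cv2.resize(t[v[1]-75:v[1]+75,v[0]-75:v[0]+75],(400,400),interpolation=cv2.INTER_CUBIC)
cv2.imwrite('pics/v16.png',np.vstack([np.hstack([a,b])]))
E
```

```text
[0.48803435 0.20095687 0.22116531] 0.6984382622983467
w 0.04 -75:15/156/93 -65:14/152/121 -55:19/153/177 -45:22/139/224 -35:22/135/226 -25:22/133/228 -15:22/130/230 -5:22/126/232 5:22/123/233 15:23/118/233 25:23/113/233 35:23/111/232 45:24/106/232 55:24/102/232 65:20/33/155 75:17/91/132
w 0.08 -75:13/155/92 -65:14/154/126 -55:20/153/185 -45:22/140/223 -35:22/138/224 -25:22/134/226 -15:22/132/228 -5:22/130/230 5:22/126/232 15:22/123/233 25:23/118/233 35:23/117/233 45:23/111/233 55:24/108/232 65:17/124/121 75:17/97/134
w -0.08 -75:14/159/93 -65:14/150/117 -55:18/155/163 -45:22/150/214 -35:22/149/215 -25:22/148/216 -15:22/146/218 -5:22/145/218 5:22/144/220 15:22/141/221 25:22/141/221 35:22/137/222 45:22/137/223 55:22/136/223 65:21/141/195 75:16/110/135
t 0.04 -75:11/134/61 -65:13/145/132 -55:19/164/166 -45:19/163/183 -35:19/164/183 -25:19/163/183 -15:19/163/183 -5:19/163/183 5:19/163/182 15:19/164/182 25:19/164/182 35:19/164/182 45:19/164/182 55:19/163/180 65:19/160/164 75:15/86/83
t 0.08 -75:11/141/58 -65:13/147/125 -55:19/162/167 -45:19/163/182 -35:19/164/182 -25:19/163/183 -15:19/163
[... 368 characters left out ...]
4 -75:11/153/102 -65:15/151/171 -55:19/158/197 -45:19/157/223 -35:19/157/222 -25:19/157/223 -15:19/159/218 -5:19/158/223 5:19/158/223 15:19/158/210 25:19/158/223 35:19/157/222 45:19/161/209 55:19/157/222 65:19/138/214 75:90/1/234
s 0.08 -75:12/152/109 -65:15/148/177 -55:19/154/190 -45:19/159/223 -35:19/158/224 -25:19/158/216 -15:19/158/211 -5:19/159/205 5:19/158/190 15:18/160/182 25:19/161/162 35:19/161/158 45:19/159/141 55:19/159/122 65:18/149/125 75:21/90/164
s -0.08 -75:11/140/93 -65:17/154/191 -55:19/155/209 -45:19/157/224 -35:19/157/203 -25:19/158/225 -15:19/158/225 -5:19/158/225 5:20/157/224 15:19/156/224 25:19/158/216 35:19/158/224 45:19/157/214 55:19/156/224 65:18/155/192 75:9/146/68
```

View pics/v16.png

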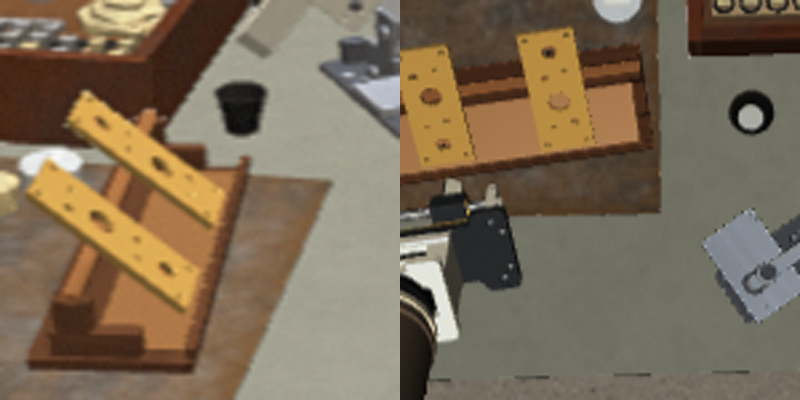

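```bash
python3 - <<'E'
from cell import arm, job
print(arm.observe()['clock'], job.sign_off())
E
```

```text
the job is handed in; nothing more can be done
69.2 None
```

I pressed both plates that were on the bench, each in the locking press. I pushed the handle to its stop, saw it stay shut with the fingers clear, freed it with the release lever, and leaned the plate in the rack. The job was handed in at 69 s.

**Last checks**
- **Rack:** in the wrist, top and side views, both plates lie on the expected 37° lean plane within a few mm. They are about 120 mm apart, behind the strip and on the rail, with the bush face outward. Plate 1 stands with its bush end up, the other with its bush end down.
- **Press:** after the second release, the side view matched the earlier open-press picture, so the press is open.
- **Bystanders:** the pot stood undisturbed in the last picture. I did not measure the loupe and tin again at the end.

**What went wrong or was not confirmed**
- **Flush bushes:** I did not measure this directly. I infer it from the handle reaching its stop and staying locked both times.
- **First grasp of plate 1:** the plate drooped because I gripped it too far off its middle. I laid it back down and gripped it nearer the centre.
- **Taking plate 1 out of the press:** the first closing of the fingers missed over its top. After regripping, dragging the plate met about 29 N of resistance, probably against a locating pin, so I lifted it out.
- **Racking plate 1:** the first approach ran into wrist joint limits, so I turned the plate half round. It then pressed on the rail with about 41 N for a moment before I backed off and let go.

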